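# Free the sprung door of the sample cabinet with its release key

## Robot

A 6-joint arm with a two-finger parallel gripper is mounted at the origin on the work surface. World frame = base frame: x ahead of the robot, y to its left, z up, the work surface at z = 0. Lengths are in m, angles in rad, forces in N, time in s.
With the tool pointing down it reaches from about 0.375 to 0.975 m from the base axis. Payload 3.8 kg.
Tool frame: the origin (TCP) lies where the fingers leave the gripper's body, on its centre line; the fingertips stand 73 mm ahead of it and the grasp point (between the pads) lies 54 mm ahead of it (nose_length is the distance from the TCP to the fingertips, in m); z points along the fingers, y is the line along which they close (so a half turn about z gives the same grasp; the last joint's range is limited). The gripper opens to 85 mm and grips with 20 to 120 N. Pads are 22 mm wide; open, the fingers measure 114 mm over their backs; the gripper's body (76 mm by 85 mm) begins 54 mm behind the grasp point. The pads swing forward as they close: fully open they stand 13 mm farther back than shut.
Start: joints at [1.258, 0.264, 1.604, -0, 1.274, -0.037], TCP at [0.184, 0.649, 0.304] pointing down, gripper open.
Joint ranges: [-2.63, 2.63], [-0.94, 2.18], [0.31, 2.57], [-1.31, 4.45], [0, 2.66], [-2.55, 2.55]. Speed limits (rad/s): [2.57, 2.57, 3.14, 3.14, 3.14, 3.14].

## Interface

Orientations are given as a rotation vector (axis times angle).
In Python, from workcell import read_state, read_camera, calibration, finish_job, look_for, cut_out, tip_of, nose_length gives the robot as it stands.
- The arm moves only by the tool step_arm, never from a script. Its argument "targets" is a list of rows, each a list of 3 entries, a list of its own where there are three numbers: the turn, a rotation vector about the tool's x, y, z in rad, then the shift along the tool's x, y, z in mm, then the finger opening in mm, from 0 to 85.4. In form: [[[ax, ay, az], [x, y, z], grip], ...]. A call has 1 to 5 rows; each row shifts and turns the commanded pose from where the row before left it, along the tool's axes as they then stand; what a row does not reach is not made up. A row lasts 1/12 s, in which the tool goes at most 41.7 mm and 7.16 degrees, less where a joint would pass 70% of its speed; a pose out of reach is approached as far as the arm can. A call with a gripper value outside its range is refused whole. The fingers move at their own pace and stop on an object; "grip_force" is the grip in N (left out, the last holds). Time passes only in rows, so rows that do not move let the fingers close. It gives the time, the measured TCP pose, the force, the opening and the grip force at its end, in the units of the state.
- read_state(): the state, without advancing time (a new reading comes with each control period).
- read_camera(name): name is "scene" or "top" or "wrist"; returns the picture (420x560x3 uint8, red, green, blue); there is no depth.
- calibration(name): a dict with "camera_matrix" (3x3 intrinsics, pixels), "R" (3x3) and "t" (3): a world point X has camera coordinates R X + t. Camera axes: x right, y down, z forward; pixel columns grow to the right and rows downward; lengths in m; the calibration is good to about 2 mm. The wrist camera is an equidistant fisheye: a pixel r from the principal point sees the ray r / f radians off the axis. A picture is of the moment at which its call begins: read the wrist's pose just before it. calibration takes no time and is no camera call; for the wrist camera it gives the pose at the moment of the call.
- finish_job(): hands the job in; it is judged then, once.
Trained networks look in the newest picture that a camera, given by its name, has taken for a name from the list of things; names that differ only in an ending like _2 or _b are one class to them, and where a whole thing is asked for, a point or a joint stands for the part that bears it (a point fixed in the world has none). Each returns a list of dicts, best first, with "score" (0 to 1); they miss things now and then, are a little off and sometimes report something else, mostly with a low value. They report only what shows in the picture. A call takes as long as a camera call. They do not tell look-alikes from the thing itself.
- look_for(camera, query): "extent" ([left, top, right, bottom] in pixels, round what is visible of it).
- cut_out(camera, query): "region" (420x560 bool, what is visible of it) and "extent" ([left, top, right, bottom] in pixels, round what is visible of it).
- tip_of(camera, query): "at" ([row, column] in pixels: a listed point, or the origin of a listed thing).
The state is a dict: "time": time; "q": joint angles; "joint_vel": joint speeds; "joint_torque": joint torques, N m; "tool_pos": TCP position; "tcp_rot": TCP orientation; "wrist_force": force on the tool from outside, world axes, zero at the start; "torque": the same for the moment, N m; "width": opening from 0.0 (shut) to 1.0 (fully open); "grip_force": force on a finger pad.
Only numpy, scipy, OpenCV 4.12 (cv2) and the standard library are available. Lean on these libraries where they do the work, as an engineer would, in place of code of your own. Each camera call takes 0.05 s, during which the arm holds its last target. There are 200 camera calls.

## Task

The release key was left lying on the trolley: lay it in the sloped blue rest, blade tip down against the stop, let go, and take it again by the handle so that it can point straight down. Put its blade down through the narrow slot in the yellow frame on top of the cabinet and press the sprung red hook until the door springs wide open, then put the key back in the sloped rest, tip down, and let go. Leave the cups and trays where they are.

Things in the scene. Friction and masses are not known exactly. Their poses are not given: they have to be found in the camera images.
- key: loose flat straight bar 150 mm long, 14 mm thick, 0.10 kg, first lying flat on the trolley. Origin at mid length and width on the underside; x runs to the blade tip, y across. x -75 to -20 mm: orange handle 32 mm wide (too wide for slot and channel); -20 to +75 mm: dark steel blade 18 mm wide, its end rounded over the thickness (7 mm radius). Both faces alike. Balances near x +5 mm
- key_center (a point): middle of the key in length, width and thickness; axes as the key's
- key_grip (a point): middle of the key's orange handle (47.5 mm from key_center towards the handle end, 122.5 mm from the blade tip, 27.5 mm from the handle's end)
- key_tip (a point): the end of the key's blade, middle of its width and thickness
- rest: fixed blue key rest, base 90 x 140 x 8 mm, origin at its underside's centre, z up. An open channel falls at 45 degrees towards its own +y to a stop wall 14 mm high. Channel floor 90 mm long, 25 mm wide, cheeks 12 mm high; floor meets stop at (0, 40, 18) mm, upper end at (0, -24, 82) mm. The key lies flat in it, the whole handle overhanging the upper end. The key may not slide down by itself
- rest_seat (a point): where key_center lies when the key is fully home in the rest: rest frame (0, -8, 76) mm
- rest_stop (a point): where key_tip lies when the key is fully home in the rest: rest frame (0, 45, 23) mm
- cabinet: fixed grey sample cabinet 160 x 200 x 130 mm high, origin at the centre of its underside, z up. Its clear blue-framed door fills the face at its own -x side, hinged at its +y edge, and swings 200 mm out from that face
- slot (a point): centre of the slot's mouth, top of the yellow frame, 136 mm above the trolley; axes as the cabinet's. Slot 19 mm wide along the cabinet's x (frame flared to 30 mm there), 30 mm long along its y, 14 mm deep through frame and top plate, open below. The red hook's pad lies under it, 28 mm below the mouth when up
- hook (a joint): travel of the red hook straight down, m: 0 up (door held), stop at 0.014; about 4 N to start it, 7.5 N at the stop. It lets the door go at about 0.007 to 0.009 and springs back up when released
- door (a joint): door angle, rad: 0 shut, 1.45 at its open stop. Its own spring swings it open in about 1 s once the hook is down, and it stays open
- green_cups_center (a point): loose bystander: upright stack of green cups, 60 mm across, 150 mm high; its centre
- small_cups_center (a point): loose bystander: short upright stack of white cups, 52 mm across, 60 mm high; its centre
- lidded_cup_center (a point): loose bystander: clear cup with green lid, 94 mm across, 128 mm high; its centre
- white_tray_center (a point): loose bystander: white dosing tray 200 x 70 x 22 mm; its centre
- blue_tray_center (a point): loose bystander: blue dosing tray 200 x 70 x 22 mm; its centre
- yellow_cups_center (a point): loose bystander: lying stack of yellow cups, 160 mm long, 66 mm thick; its centre
Things that resemble listed ones, but are neither listed nor needed, are in the scene too. What is meant by the key is not turquoise, and is the smaller of those in its own colour.

How it is judged:
On the way, in this order (a step that is already met when the one before it is completed fails the run):
1. the key lies in the sloped rest, tip at the stop (within 18 mm), let go (distance between key_center and rest_seat below 0.018 m and distance between key_tip and rest_stop below 0.018 m and contact force between key and the fingers below 0.1 N), for 0.2 s.
2. the key presses the hook down by more than 7 mm (value of joint hook above 0.007 m and contact force between key and hook above 1 N), for 0.05 s.
3. the door has sprung open past 1.2 rad (value of joint door above 1.2 rad), for 0.1 s.
At the end, for the whole second after the job is handed in: The key lies still in the sloped rest, its middle and its tip each within 18 mm of fully home, released; the door stands open past 1.2 rad; the hook is back up (all of step 1 and value of joint door above 1.2 rad and value of joint hook below 0.003 m and linear speed of key below 0.02 m/s); the robot touches nothing.
It fails at once if a cup, cup stack or tray moved more than 40 mm (distance of any of green_cups_center, small_cups_center, lidded_cup_center, white_tray_center, blue_tray_center, yellow_cups_center from where it was at the start of the episode above 0.04 m).
It also fails if it takes over 66 s, if anything falls off the work surface, if the arm or the gripper's body presses on something with over 40 N, if the wrist force passes 120 N, or if a joint passes its speed limit or range.

## Working session

There is one attempt and no reset: what is moved stays moved. The work goes in short steps, Python scripts to look and compute and a tool call to move; the robot and the scene stay as the last step left them, time stands still between calls to the robot, and variables do not carry over. Pictures are saved under pics/ and viewed, at most 10 in all, crops included, and the job is handed in when it is done.

Besides the shell and the picture viewer there is one more tool, called after "Emit:" in YAML: its name, and indented under it one key for each argument. step_arm: Moves the arm, as the interface text tells. Its arguments: {"type":"object","properties":{"targets":{"type":"array","items":{"type":"array"}},"grip_force":{"type":"number"}},"required":["targets"]}

```bash
mkdir -p pics; ls
cat > h.py <<'E'
import numpy as np, cv2
from scipy.spatial.transform import Rotation as Ro
from workcell import *
def ray(cam,rc,cal=None):
    c=cal or calibration(cam);K=np.array(c["camera_matrix"]);R=np.array(c["R"]);t=np.array(c["t"])
    u=(rc[1]-K[0,2])/K[0,0];v=(rc[0]-K[1,2])/K[1,1]
    if cam=="wrist":
        r=np.hypot(u,v);d=np.array([np.sin(r)*u/max(r,1e-9),np.sin(r)*v/max(r,1e-9),np.cos(r)])
    else: d=np.array([u,v,1.])
    return -R.T@t,R.T@(d/np.linalg.norm(d))
def atz(cam,rc,z,cal=None):
    o,d=ray(cam,rc,cal);return o+d*(z-o[2])/d[2]
def tri(rays):
    A=0;b=0
    for o,d in rays:
        P=np.eye(3)-np.outer(d,d);A=A+P;b=b+P@o
    return np.linalg.solve(A,b)
def proj(cam,X,cal=None):
    c=cal or calibration(cam);K=np.array(c["camera_matrix"]);p=np.array(c["R"])@X+c["t"]
    if cam=="wrist":
        th=np.arctan2(np.hypot(p[0],p[1]),p[2]);s=th/max(np.hypot(p[0],p[1]),1e-9)
        return np.array([K[1,2]+K[1,1]*p[1]*s,K[0,2]+K[0,0]*p[0]*s])
    return np.array([K[1,2]+K[1,1]*p[1]/p[2],K[0,2]+K[0,0]*p[0]/p[2]])
def save(n,im): cv2.imwrite("pics/"+n+".png",cv2.cvtColor(im,cv2.COLOR_RGB2BGR))
E
python3 - <<'E'
from h import *
s=read_camera("scene");t=read_camera("top")
save("s0",s);save("t0",t)
for n in ["scene","top"]:
    c=calibration(n);print(n,-np.array(c["R"]).T@c["t"])
    for q in ["key","rest","cabinet","slot","hook","key_tip","key_grip","rest_seat","rest_stop","key_center"]:
        print(q,[(round(d["score"],2),np.round(d["at"]).tolist()) for d in tip_of(n,q)][:4])
print(read_state())
E
```

```text
pics
scene [ 0.83992972 -0.60566345  0.81397893]
key [(0.78, [166.0, 246.0]), (0.76, [238.0, 278.0]), (0.58, [214.0, 236.0])]
rest []
cabinet [(0.56, [344.0, 243.0]), (0.46, [178.0, 321.0])]
slot [(0.85, [297.0, 280.0])]Traceback (most recent call last):
  File "<stdin>", line 7, in <module>
ValueError: it knows: blue_tray_center, cabinet, green_cups_center, key, key_center, key_grip, key_tip, lidded_cup_center, rest, rest_seat, rest_stop, slot, small_cups_center, white_tray_center, yellow_cups_cente
```

```bash
ls pics
```

```text
s0.png
t0.png
```

Run:
```python
from h import *
for n in ["scene","top"]:
    c=calibration(n);print(n,-np.array(c["R"]).T@c["t"])
    read_camera(n)
    for q in ["key","rest","cabinet","slot","key_tip","key_grip","rest_seat","rest_stop"]:
        print(q,[(round(d["score"],2),np.round(d["at"],1).tolist()) for d in tip_of(n,q)][:4])
s=read_state();print(s["time"],s["tcp_rot"],s["wrist_force"])
```

```text
scene [ 0.83992972 -0.60566345  0.81397893]
key [(0.82, [167.4, 247.6]), (0.67, [238.9, 280.7]), (0.64, [215.7, 239.4])]
rest [(0.83, [190.6, 312.7]), (0.46, [146.8, 374.6]), (0.42, [230.5, 301.6])]
cabinet [(0.91, [343.3, 242.6])]
slot [(0.62, [148.2, 371.9])]
key_tip [(0.8, [154.1, 272.4]), (0.67, [228.7, 301.6]), (0.63, [198.5, 230.9])]
key_grip [(0.72, [248.6, 268.2]), (0.7, [173.0, 227.4]), (0.67, [226.4, 240.2])]
rest_seat [(0.7, [169.7, 313.9])]
rest_stop [(0.71, [177.7, 321.5]), (0.52, [143.1, 321.1])]
top [0.2869752  0.05830844 1.44861424]
key [(0.73, [257.2, 257.5]), (0.66, [289.6, 199.2]), (0.58, [209.1, 269.4])]
rest [(0.83, [214.7, 196.9])]
cabinet [(0.61, [196.5, 355.1]), (0.52, [211.1, 269.5])]
slot [(0.88, [171.0, 347.4])]
key_tip [(0.82, [278.0, 243.3]), (0.8, [268.8, 172.6]), (0.64, [207.8, 247.5]), (0.16, [135.5, 199.9])]
key_grip [(0.75, [217.7, 281.4]), (0.67, [298.4, 213.5]), (0.56, [250.4, 268.3])]
rest_seat [(0.57, [212.7, 193.4])]
rest_stop [(0.85, [216.1, 184.6]), (0.54, [209.8, 267.6])]
1.2 [4.31894295e-01 3.11175602e+00 3.80371739e-05] [-0.87558428  0.73627975 -0.67517976]
```

View pics/s0.png

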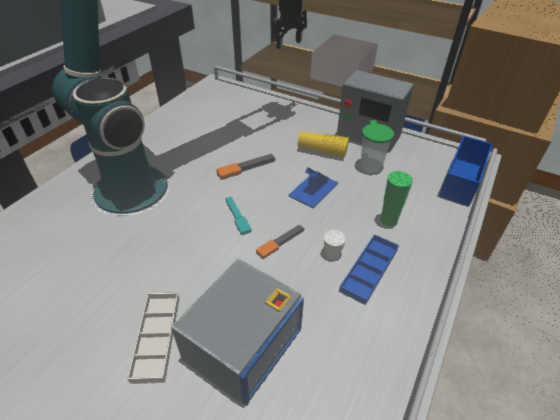

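View pics/t0.png

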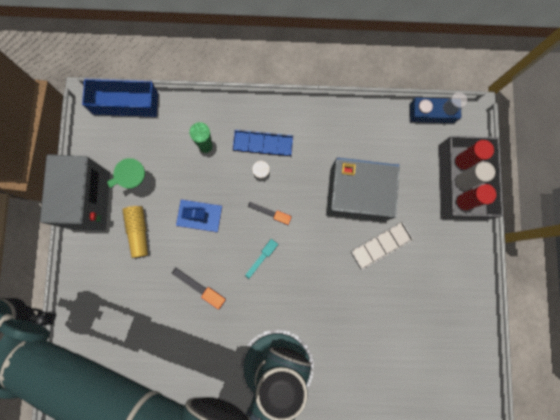

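The scene view shows the smaller orange key with its handle at about (row 248, col 268) and its tip at (229, 302), the rest at (188, 313), and the slot at (297, 280). In the top view the key handle is at (218, 282) and its tip at (208, 248), the rest at (215, 197), and the slot at (170, 348). The larger orange key and the turquoise one are look-alikes.

Run:
```python
from h import *
P=lambda n,rc,z:np.round(atz(n,rc,z),4)
print("key tip",P("top",(207.8,247.5),.007),P("scene",(228.7,301.6),.007))
print("key grip",P("top",(217.7,281.4),.007),P("scene",(248.6,268.2),.007))
print("big", P("top",(268.8,172.6),.007),P("top",(298.4,213.5),.007))
print("slot",P("top",(169.5,347.6),.136),P("scene",(297,280),.136),tri([ray("top",(169.5,347.6)),ray("scene",(297,280))]))
print("seat",tri([ray("top",(212.7,193.4)),ray("scene",(169.7,313.9))]))
print("stop",tri([ray("top",(216.1,184.6)),ray("scene",(177.7,321.5))]))
print("rest o",P("top",(214.7,196.9),0),P("scene",(190.6,312.7),0))
for n,im in [("top",cv2.imread("pics/t0.png")),("scene",cv2.imread("pics/s0.png"))]:
    read_camera(n)
    for q in ["rest","cabinet"]:
        r=cut_out(n,q)
        if r:
            m=r[0]["region"].astype(np.uint8);c=max(cv2.findContours(m,0,2)[0],key=cv2.contourArea)
            a=cv2.approxPolyDP(c,3,True)[:,0,::-1]
            print(n,q,a.tolist(),[P(n,x,0.008 if q=="rest" else .13).tolist()[:2] for x in a],cv2.minAreaRect(c))
im=np.hstack([cv2.resize(cv2.imread("pics/t0.png")[180:250,150:310],(480,210),interpolation=2),])
im2=cv2.resize(cv2.imread("pics/s0.png")[160:215,280:345],None,fx=5,fy=5,interpolation=2)
im3=cv2.resize(cv2.imread("pics/t0.png")[145:225,320:410],None,fx=3.5,fy=3.5,interpolation=2)
can=np.zeros((600,800,3),np.uint8);can[:210,:480]=im;can[220:220+im2.shape[0],:im2.shape[1]]=im2;can[220:220+im3.shape[0],400:400+im3.shape[1]]=im3
cv2.imwrite("pics/c1.png",can)
```

```text
key tip [0.5068 0.109  0.007 ] [0.5273 0.1005 0.007 ]
key grip [ 0.4766 -0.0044  0.007 ] [ 0.4844 -0.0055  0.007 ]
big [0.3003 0.3449 0.007 ] [0.209  0.2089 0.007 ]
slot [ 0.6151 -0.2001  0.136 ] [ 0.6237 -0.1974  0.136 ] [ 0.61940369 -0.19832836  0.13303812]
seat [0.47605807 0.27647493 0.06918002]
stop [0.478614   0.31817462 0.00905513]
rest o [0.4801 0.2761 0.    ] [0.4821 0.2643 0.    ]
top rest [[201, 181], [226, 177], [231, 217], [205, 220]] [[0.5234, 0.3295], [0.4398, 0.3381], [0.4268, 0.2066], [0.5135, 0.2003]] ((199.01998901367188, 215.3599853515625), (43.98204803466797, 27.860008239746094), 8.130102157592773)
top cabinet [[160, 335], [172, 329], [215, 326], [221, 368], [217, 396], [165, 398]] [[0.6457, -0.162], [0.6069, -0.1435], [0.4724, -0.1349], [0.4574, -0.2637], [0.472, -0.3501], [0.6357, -0.3592]] ((362.9726867675781, 190.23208618164062), (71.85736083984375, 59.93955993652344), 6.709836959838867)
scene rest [[167, 307], [176, 308], [196, 289], [206, 314], [182, 336]] [[0.4203, 0.3496], [0.4431, 0.3106], [0.4357, 0.1994], [0.518, 0.1972], [0.53, 0.3273]] ((312.5, 189.0), (33.86507797241211, 37.43829345703125), 33.17851257324219)
scene cabinet [[259, 237], [328, 171], [362, 185], [403, 247], [330, 300], [298, 303], [291, 298]] [[0.4955, -0.1551], [0.4799, -0.3519], [0.5435, -0.3911], [0.6736, -0.3968], [0.6888, -0.2386], [0.6622, -0.1735], [0.6461, -0.1637]] ((238.7351837158203, 324.48919677734375), (107.34133911132812, 123.8836669921875), 36.02737045288086)
```

View pics/c1.png

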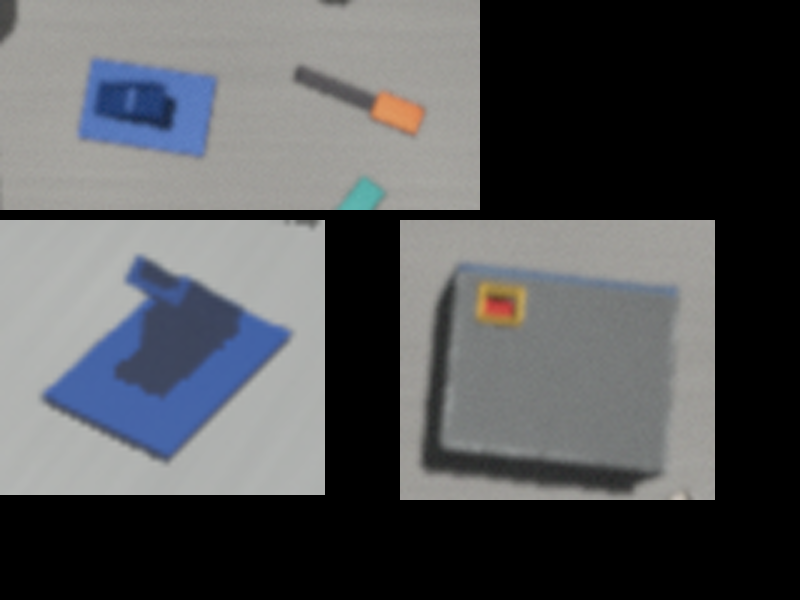

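The crops show the door (blue strip) on the cabinet's world +x side with the slot near it. The rest seems to have its stop towards world +y. I'll move to a point between the key and the rest for a wrist look.

```bash
cat > plan.py <<'E'
from h import *
def Rdown(yx,tilt=0):
    """tool x at world yaw yx (deg), z down; tilt>0 (deg) rotates about tool y so that tool x dips down"""
    x=np.array([np.cos(np.radians(yx)),np.sin(np.radians(yx)),0]);z=np.array([0,0,-1.])
    R=np.c_[x,np.cross(z,x),z]
    return R@Ro.from_euler('y',-tilt,degrees=True).as_matrix()
def rows(p1,R1,n=None,p0=None,R0=None,vmax=40,rmax=6.9):
    s=read_state()
    p0=np.array(s["tool_pos"]) if p0 is None else p0;R0=Ro.from_rotvec(s["tcp_rot"]).as_matrix() if R0 is None else R0
    w=Ro.from_matrix(R0.T@R1).as_rotvec();d=(p1-p0)*1000
    n=n or int(max(np.ceil(np.linalg.norm(d)/vmax),np.ceil(np.degrees(np.linalg.norm(w))/rmax),1))
    for i in range(n):
        Ra=R0@Ro.from_rotvec(w*i/n).as_matrix();Rb=R0@Ro.from_rotvec(w*(i+1)/n).as_matrix()
        print((np.round(w/n,4)+0).tolist(),"before-turn axes",np.round(Ra.T@d/n,1).tolist(),"after",np.round(Rb.T@d/n,1).tolist())
    print("total",n,"turn",np.round(w,3),"shift in start axes",np.round(R0.T@d,1))
E
python3 - <<'E'
from plan import *
c=calibration("wrist");s=read_state();R=Ro.from_rotvec(s["tcp_rot"]).as_matrix()
print("cam in tool",R.T@(-np.array(c["R"]).T@c["t"]-s["tool_pos"]), "axis",R.T@np.array(c["R"]).T, s["tool_pos"])
rows(np.array([.43,.12,.33]),Rdown(75))
E
```

```text
cam in tool [ 8.24385591e-02 -6.29088485e-05 -7.00564421e-02] axis [[ 1.04039788e-03 -9.47744689e-01 -3.19028090e-01]
 [ 9.99999389e-01  8.66612568e-04  6.86678661e-04]
 [-3.74322301e-04 -3.19028609e-01  9.47745011e-01]] [0.18383558 0.64947808 0.30388468]
[0.0, 0.0, 0.1038] before-turn axes [-25.4, -29.5, -1.7] after [-28.3, -26.7, -1.7]
[0.0, 0.0, 0.1038] before-turn axes [-28.3, -26.7, -1.7] after [-30.9, -23.6, -1.7]
[0.0, 0.0, 0.1038] before-turn axes [-30.9, -23.6, -1.7] after [-33.2, -20.3, -1.7]
[0.0, 0.0, 0.1038] before-turn axes [-33.2, -20.3, -1.7] after [-35.1, -16.7, -1.7]
[0.0, 0.0, 0.1038] before-turn axes [-35.1, -16.7, -1.7] after [-36.7, -13.0, -1.7]
[0.0, 0.0, 0.1038] before-turn axes [-36.7, -13.0, -1.7] after [-37.8, -9.1, -1.7]
[0.0, 0.0, 0.1038] before-turn axes [-37.8, -9.1, -1.7] after [-38.6, -5.2, -1.7]
[0.0, 0.0, 0.1038] before-turn axes [-38.6, -5.2, -1.7] after [-38.9, -1.1, -1.7]
[0.0, 0.0, 0.1038] before-turn axes [-38.9, -1.1, -1.7] after [-38.8, 2.9, -1.7]
[0.0, 0.0, 0.1038] before-turn axes [-38.8, 2.9, -1.7] after [-38.3, 6.9, -1.7]
[0.0, 0.0, 0.1038] before-turn axes [-38.3, 6.9, -1.7] after [-37.4, 10.8, -1.7]
[0.0, 0.0, 0.1038] before-turn axes [-37.4, 10.8, -1.7] after [-36.1, 14.6, -1.7]
[0.0, 0.0, 0.1038] before-turn axes [-36.1, 14.6, -1.7] after [-34.4, 18.3, -1.7]
[0.0, 0.0, 0.1038] before-turn axes [-34.4, 18.3, -1.7] after [-32.3, 21.8, -1.7]
[0.0, 0.0, 0.1038] before-turn axes [-32.3, 21.8, -1.7] after [-29.8, 25.0, -1.7]
total 15 turn [0.    0.    1.557] shift in start axes [-381.1 -442.4  -26.1]
```

Emit:
step_arm:
  targets:
    - [[0,0,0.104],[-25.4,-29.5,-1.7],85]
    - [[0,0,0.104],[-28.3,-26.7,-1.7],85]
    - [[0,0,0.104],[-30.9,-23.6,-1.7],85]
    - [[0,0,0.104],[-33.2,-20.3,-1.7],85]
    - [[0,0,0.104],[-35.1,-16.7,-1.7],85]

```text
time: 1.92
tool_pos: [0.2661, 0.4715, 0.3124]
tcp_rot: [1.224, 2.893, 0.0]
wrist_force: [1.2, -0.2, -0.1]
width: 0.994
grip_force: 0.0
```

Emit:
step_arm:
  targets:
    - [[0,0,0.104],[-36.7,-13,-1.7],85]
    - [[0,0,0.104],[-37.8,-9,-1.7],85]
    - [[0,0,0.104],[-38.6,-5.2,-1.7],85]
    - [[0,0,0.104],[-38.9,-1,-1.7],85]
    - [[0,0,0.104],[-38.8,2.9,-1.7],85]

```text
time: 2.33
tool_pos: [0.348, 0.2949, 0.3213]
tcp_rot: [1.926, 2.481, 0.001]
wrist_force: [1.1, 0.3, 0.8]
width: 0.999
grip_force: 0.0
```

Emit:
step_arm:
  targets:
    - [[0,0,0.104],[-38.3,6.9,-1.7],85]
    - [[0,0,0.104],[-37.4,10.8,-1.7],85]
    - [[0,0,0.104],[-36,14.6,-1.7],85]
    - [[0,0,0.104],[-34.4,18.3,-1.7],85]
    - [[0,0,0.104],[-32.3,21.8,-1.7],85]

```text
time: 2.75
tool_pos: [0.4296, 0.1181, 0.33]
tcp_rot: [2.5, 1.902, 0.002]
wrist_force: [1.0, 0.5, -0.1]
width: 0.995
grip_force: 0.0
```

Run:
```python
from plan import *
s=read_state();print(s["time"],s["tool_pos"],np.round(Ro.from_rotvec(s["tcp_rot"]).as_matrix(),3).tolist(),s["q"])
c=calibration("wrist");im=read_camera("wrist");save("w1",im)
import pickle;pickle.dump(c,open("cw1.pkl","wb"))
for q in ["key","key_tip","key_grip","rest","rest_seat","rest_stop"]:
    z={"rest":0,"rest_seat":.076,"rest_stop":.023}.get(q,.007)
    if q=="key": z=0
    print(q,[(round(d["score"],2),np.round(d["at"]).tolist(),np.round(atz("wrist",d["at"],z,c)[:2],4).tolist()) for d in tip_of("wrist",q)][:4])
```

```text
2.75 [0.42963945 0.11809664 0.32995713] [[0.267, 0.964, 0.001], [0.964, -0.267, 0.0], [0.001, 0.001, -1.0]] [ 2.12305308e-01 -2.00304790e-01  2.03401776e+00  5.29354895e-05
  1.30653451e+00  4.82317424e-01]
key [(0.71, [107.0, 112.0], [0.2451, 0.2621]), (0.65, [214.0, 340.0], [0.495, 0.0391]), (0.62, [230.0, 225.0], [0.3411, 0.058])]
key_tip [(0.95, [213.0, 169.0], [0.2776, 0.1038]), (0.62, [35.0, 130.0], [0.2993, 0.3426]), (0.6, [159.0, 348.0], [0.5187, 0.11])]
key_grip [(0.92, [248.0, 336.0], [0.4791, -0.0041]), (0.87, [152.0, 100.0], [0.2098, 0.2119])]
rest [(0.9, [42.0, 280.0], [0.4763, 0.2701])]
rest_seat [(0.61, [36.0, 284.0], [0.4766, 0.2616])]
rest_stop [(0.61, [2.0, 277.0], [0.4848, 0.3152]), (0.6, [36.0, 283.0], [0.4798, 0.2732])]
```

View pics/w1.png

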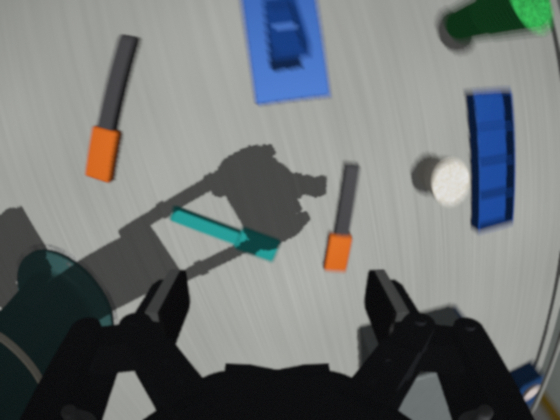

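The wrist view shows the key handle at about (row 252, col 338) and its tip at (163, 351). The rest is at the top with its raised end towards the bottom of the picture (world −y), so its stop faces world +y.

Run:
```python
from plan import *
import pickle;c=pickle.load(open("cw1.pkl","rb"))
im=cv2.imread("pics/w1.png");hsv=cv2.cvtColor(im,cv2.COLOR_BGR2HSV)
m=((hsv[...,0]<16)&(hsv[...,1]>150)&(hsv[...,2]>90)).astype(np.uint8);m[:,:250]=0;m[300:]=0;m[:200]=0
g=(hsv[...,2]<105).astype(np.uint8);roi=np.zeros_like(g);roi[150:236,330:362]=1;g&=roi
def W(m,z): 
    ys,xs=np.nonzero(m);return np.array([atz("wrist",p,z,c)[:2] for p in zip(ys,xs)])
A=W(m,.0125);B=W(g,.0125);print(len(A),len(B),A.mean(0),B.mean(0))
al=np.vstack([A,B]);d=B.mean(0)-A.mean(0);print("yaw c-c",np.degrees(np.arctan2(d[1],d[0])),np.linalg.norm(d),"exp .075")
d/=np.linalg.norm(d);t=al@d;print("len",t.max()-t.min(), "grip from tip/end",(t.max()-A.mean(0)@d),(A.mean(0)@d-t.min()))
# rest base: blue
b=((hsv[...,0]>100)&(hsv[...,0]<125)&(hsv[...,1]>120)).astype(np.uint8);b[:,400:]=0;b[110:]=0;b[:,:230]=0
k=max(cv2.findContours(b,0,2)[0],key=cv2.contourArea);a=cv2.approxPolyDP(k,3,True)[:,0,::-1]
print([(x.tolist(),np.round(atz("wrist",x,.008,c)[:2],4).tolist()) for x in a])
```

```text
764 1018 [ 0.47918948 -0.00753899] [0.50507682 0.06197718]
yaw c-c 69.5750154854121 0.07417986135569762 exp .075
len 0.14615561879333894 grip from tip/end 0.11953813820826503 0.026617480585073905
[([0, 243], [0.4479, 0.334]), ([102, 257], [0.4299, 0.206]), ([93, 327], [0.5132, 0.1953]), ([0, 314], [0.5293, 0.3118])]
```

Run:
```python
from plan import *
print(nose_length())
rows(np.array([.4795,-.0065,.13]),Rdown(69.8))
```

```text
Traceback (most recent call last):
TypeError: 'float' object is not callable
```

Run:
```python
from plan import *
print(nose_length)
rows(np.array([.4795,-.0065,.13]),Rdown(69.8))
```

```text
0.0726
[-0.0001, 0.0, 0.0128] before-turn axes [-15.7, 11.7, 28.5] after [-15.6, 11.9, 28.5]
[-0.0001, 0.0, 0.0128] before-turn axes [-15.6, 11.9, 28.5] after [-15.4, 12.1, 28.5]
[-0.0001, 0.0, 0.0128] before-turn axes [-15.4, 12.1, 28.5] after [-15.2, 12.3, 28.5]
[-0.0001, 0.0, 0.0128] before-turn axes [-15.2, 12.3, 28.5] after [-15.1, 12.5, 28.5]
[-0.0001, 0.0, 0.0128] before-turn axes [-15.1, 12.5, 28.5] after [-14.9, 12.7, 28.5]
[-0.0001, 0.0, 0.0128] before-turn axes [-14.9, 12.7, 28.5] after [-14.8, 12.9, 28.5]
[-0.0001, 0.0, 0.0128] before-turn axes [-14.8, 12.9, 28.5] after [-14.6, 13.1, 28.5]
total 7 turn [-0.   -0.    0.09] shift in start axes [-110.    82.1  199.2]
```

Emit:
step_arm:
  targets:
    - [[0,0,0.013],[-15.7,11.7,28.5],55]
    - [[0,0,0.013],[-15.6,11.9,28.5],55]
    - [[0,0,0.013],[-15.4,12.1,28.5],55]
    - [[0,0,0.013],[-15.2,12.3,28.5],55]
    - [[0,0,0.013],[-15,12.5,28.5],55]

```text
time: 3.52
tool_pos: [0.4652, 0.0299, 0.1858]
tcp_rot: [2.553, 1.831, 0.001]
wrist_force: [0.8, 0.4, -0.1]
width: 0.645
grip_force: 0.0
```

Emit:
step_arm:
  targets:
    - [[0,0,0.013],[-14.9,12.9,28.5],55]
    - [[0,0,0.013],[-14.6,13.1,28.5],55]
    - [[0,0,0],[0,0,0],55]

```text
time: 3.77
tool_pos: [0.477, -0.0077, 0.1244]
tcp_rot: [-2.574, -1.792, 0.012]
wrist_force: [-0.9, -0.7, -1.1]
width: 0.648
grip_force: 0.0
```

Run:
```python
from plan import *
s=read_state();print(s["time"],s["tool_pos"],s["width"])
R=Ro.from_rotvec(s["tcp_rot"]).as_matrix();p=np.array(s["tool_pos"])
c=calibration("wrist");im=read_camera("wrist");save("w2",im)
for g in tip_of("wrist","key_grip")[:2]:
    X=atz("wrist",g["at"],.01,c);print(g["score"],np.round(g["at"]),X,"in tool mm",R.T@(X-p)*1000)
for g in tip_of("wrist","key_tip")[:2]:
    X=atz("wrist",g["at"],.007,c);print(g["score"],np.round(g["at"]),X,"in tool mm",R.T@(X-p)*1000)
hsv=cv2.cvtColor(im,cv2.COLOR_RGB2HSV);m=(hsv[...,0]<16)&(hsv[...,1]>150)&(hsv[...,2]>90)
n,l,st,ce=cv2.connectedComponentsWithStats(m.astype(np.uint8))
for i in np.argsort(-st[1:,4])[:2]+1: X=atz("wrist",ce[i][::-1],.012,c);print(st[i],ce[i],R.T@(X-p)*1000)
```

```text
3.7667 [ 0.47695216 -0.00768647  0.12435103] 0.6476182426507593
0.64 [234. 280.] [ 0.47869614 -0.00470023  0.01      ] in tool mm [  3.79491009   1.61025087 114.32900734]
0.64 [227. 124.] [0.38289544 0.03446052 0.01      ] in tool mm [   7.23879195 -101.82408066  115.23301457]
0.6 [ 29. 281.] [0.5217524  0.10965327 0.007     ] in tool mm [125.99335131   2.28526095 116.90762239]
[ 256  192   52   85 4057] [281.41237368 234.95711117] [  4.27855656   2.63321537 112.31821628]
```

View pics/w2.png

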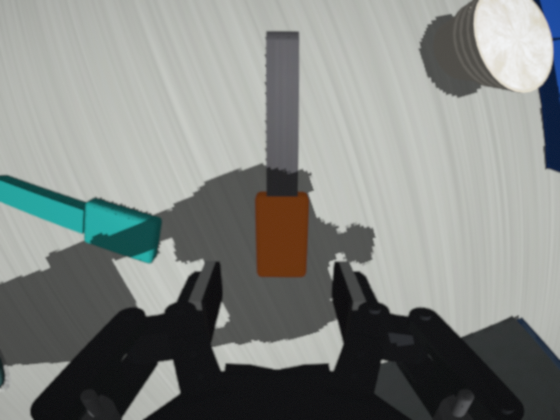

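The picture shows the key centred between the fingers, with the handle at (235, 281) and the blade pointing straight up to (32, 282). I'll correct by 4 mm in x and 2 mm in y and go down.

Emit:
step_arm:
  targets:
    - [[0,0,0],[4,2,22],48]
    - [[0,0,0],[0,0,15],46]
    - [[0,0,0],[0,0,8],46]
    - [[0,0,0],[0,0,0],46]

```text
time: 4.25
tool_pos: [0.4828, -0.0032, 0.0849]
tcp_rot: [-2.577, -1.795, 0.001]
wrist_force: [-0.2, -0.1, 0.4]
width: 0.538
grip_force: 0.0
```

Run:
```python
from plan import *
s=read_state();print(s["time"],s["tool_pos"],s["wrist_force"],s["width"])
```

```text
4.25 [ 0.48280308 -0.00323681  0.0848547 ] [-0.23859765 -0.10896435  0.39225431] 0.538314960849103
```

Emit:
step_arm:
  targets:
    - [[0,0,0],[-2,-1.5,5],46]
    - [[0,0,0],[0,0,4],46]
    - [[0,0,0],[0,0,0],25]
    - [[0,0,0],[0,0,0],25]
    - [[0,0,0],[0,0,0],25]
  grip_force: 60

```text
time: 4.67
tool_pos: [0.4817, -0.0059, 0.0766]
tcp_rot: [2.579, 1.792, 0.002]
wrist_force: [-1.3, 0.9, 2.9]
width: 0.358
grip_force: 59.8
```

Emit:
step_arm:
  targets:
    - [[0,0,0],[0,0,0],25]
    - [[0,0,0],[0,0,0],25]
    - [[0,0,0],[0,0,0],25]

```text
time: 4.92
tool_pos: [0.4817, -0.0059, 0.0766]
tcp_rot: [2.579, 1.792, 0.001]
wrist_force: [-0.1, 1.4, 5.8]
width: 0.356
grip_force: 60.1
```

```bash
cat >> plan.py <<'E'
RO=np.array([.479,.270,0]);RY=82.8
def rest(p,ro=None,ry=None):
    ro=RO if ro is None else ro; a=np.radians((RY if ry is None else ry)-90)
    x,y,z=np.array(p)/1000;return ro+[np.cos(a)*x-np.sin(a)*y,np.sin(a)*x+np.cos(a)*y,z]
E
python3 - <<'E'
from plan import *
s=read_state();p=np.array(s["tool_pos"]);R=Ro.from_rotvec(s["tcp_rot"]).as_matrix()
p1=rest([0,7.6+64,158.8+64]);print(p1)
rows(p1,Rdown(RY,45),p0=p+[0,0,.06],R0=R)
E
```

```text
[0.48797386 0.34103541 0.2228    ]
[-0.01, -0.0869, -0.0243] before-turn axes [36.4, -12.8, -9.6] after [35.7, -11.8, -12.8]
[-0.01, -0.0869, -0.0243] before-turn axes [35.7, -11.8, -12.8] after [34.7, -10.8, -16.0]
[-0.01, -0.0869, -0.0243] before-turn axes [34.7, -10.8, -16.0] after [33.4, -9.8, -19.1]
[-0.01, -0.0869, -0.0243] before-turn axes [33.4, -9.8, -19.1] after [31.9, -8.8, -22.0]
[-0.01, -0.0869, -0.0243] before-turn axes [31.9, -8.8, -22.0] after [30.1, -7.8, -24.8]
[-0.01, -0.0869, -0.0243] before-turn axes [30.1, -7.8, -24.8] after [28.0, -6.8, -27.4]
[-0.01, -0.0869, -0.0243] before-turn axes [28.0, -6.8, -27.4] after [25.6, -5.9, -29.8]
[-0.01, -0.0869, -0.0243] before-turn axes [25.6, -5.9, -29.8] after [23.1, -5.0, -31.9]
[-0.01, -0.0869, -0.0243] before-turn axes [23.1, -5.0, -31.9] after [20.3, -4.1, -33.9]
total 9 turn [-0.09  -0.782 -0.219] shift in start axes [ 327.4 -115.   -86.2]
```

Emit:
step_arm:
  targets:
    - [[0,0,0],[0,0,-25],25]
    - [[0,0,0],[0,0,-35],25]

```text
time: 5.08
tool_pos: [0.4777, -0.0057, 0.1328]
tcp_rot: [-2.575, -1.79, 0.011]
wrist_force: [0.5, 0.4, -0.5]
width: 0.353
grip_force: 59.8
```

Emit:
step_arm:
  targets:
    - [[-0.01,-0.087,-0.024],[36.4,-12.8,-9.6],25]
    - [[-0.01,-0.087,-0.024],[35.7,-11.8,-12.8],25]
    - [[-0.01,-0.087,-0.024],[34.7,-10.8,-16],25]
    - [[-0.01,-0.087,-0.024],[33.4,-9.8,-19.1],25]
    - [[-0.01,-0.087,-0.024],[31.9,-8.8,-22],25]

```text
time: 5.5
tool_pos: [0.4854, 0.1879, 0.185]
tcp_rot: [2.205, 1.74, -0.47]
wrist_force: [7.8, -8.7, -1.8]
width: 0.352
grip_force: 60.3
```

Emit:
step_arm:
  targets:
    - [[-0.01,-0.087,-0.024],[30.1,-7.8,-24.8],25]
    - [[-0.01,-0.087,-0.024],[28,-6.8,-27.4],25]
    - [[-0.01,-0.087,-0.024],[25.6,-5.9,-29.8],25]
    - [[-0.01,-0.087,-0.024],[23.1,-5,-31.9],25]
    - [[0,0,0],[0,0,0],25]

```text
time: 5.92
tool_pos: [0.4872, 0.349, 0.2183]
tcp_rot: [1.877, 1.665, -0.782]
wrist_force: [-0.2, -0.3, -1.4]
width: 0.354
grip_force: 61.4
```

Run:
```python
from plan import *
import pickle
s=read_state();p=np.array(s["tool_pos"]);R=Ro.from_rotvec(s["tcp_rot"]).as_matrix();print(s["time"],p,"err",R.T@(rest([0,71.6,222.8])-p)*1000,"rot",Ro.from_matrix(R.T@Rdown(RY,45)).as_rotvec(),s["q"])
c=calibration("wrist");im=read_camera("wrist");save("w3",im);pickle.dump((c,p,R),open("cw3.pkl","wb"))
for q,Z in [("rest",[0,0,0]),("rest_stop",[0,45,23]),("rest_seat",[0,-8,76])]:
    print(q,proj("wrist",rest(Z),c),[(round(d["score"],2),np.round(d["at"])) for d in tip_of("wrist",q)[:2]])
for q,x in [("key_tip",122.5),("key_grip",0),("key_center",47.5)]: print(q,proj("wrist",p+R@np.array([x,0,69.6])/1000,c),[(round(d["score"],2),np.round(d["at"])) for d in tip_of("wrist",q)[:2]])
```

```text
5.9167 [0.48723044 0.34900226 0.21831364] err [-8.69872583  1.68435665  2.37609697] rot [0.00227039 0.00246602 0.00532881] [ 0.78186949  0.52094122  1.57184579 -0.45787939  1.70243663  0.996625  ]
rest [ 84.62197865 278.96188524] [(0.39, array([211., 408.]))]
rest_stop [ 59.24692675 279.79881417] []
rest_seat [163.21804847 279.06584126] []
key_tip [ 12.20943182 277.36536988] [(0.87, array([ 33., 284.])), (0.68, array([67., 54.]))]
key_grip [276.68461929 277.12534872] [(0.73, array([162.,  69.])), (0.68, array([214., 231.]))]
key_center [182.78272176 277.23747457] [(0.76, array([185., 279.])), (0.76, array([130.,  61.]))]
```

View pics/w3.png

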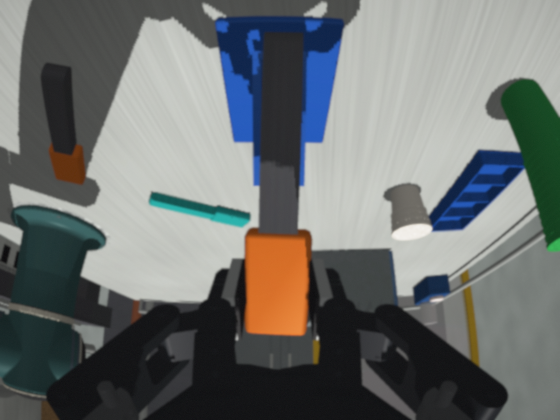

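The picture shows the key over the rest and lined up with it. The channel's upper end is at row 185 (cols 254–306), the base edges are at rows 141 and 18, and the blade tip at (33, 284) is turned slightly. I'll fit both poses.

Run:
```python
from plan import *
import pickle
from scipy.optimize import least_squares
c,p,R=pickle.load(open("cw3.pkl","rb"))
# key: points in key-grip frame (top face = toward tool body, z=-7)
kp=np.array([[27.5,-16,-7],[27.5,16,-7],[-27.5,-16,-7],[-27.5,16,-7],[119,-9,-7],[119,9,-7]])
px=np.array([[230,247],[230,311],[333,245],[335,311],[33,262],[33,305]])
def f(v):
    M=R@Ro.from_euler('zy',[v[3],v[4]],degrees=True).as_matrix()
    return np.ravel([proj("wrist",p+(R@v[:3]+M@k)/1000,c)-q for k,q in zip(kp,px)])
r=least_squares(f,[0,0,69,0,0]);print("key in tool x,y,z,yaw,pitch",np.round(r.x,2),"res",np.round(r.fun,1))
rp=np.array([[-45,-70,8],[45,-70,8],[-45,70,8],[45,70,8]]);rx=np.array([[141,233],[141,326],[18,216],[18,343]])
def g(v): return np.ravel([proj("wrist",rest(k,RO+[v[0]/1000,v[1]/1000,0],RY+v[2]),c)-q for k,q in zip(rp,rx)])
r2=least_squares(g,[0,0,0]);print("rest d",np.round(r2.x,2),np.round(r2.fun,1))
v=r2.x
print("upper end",proj("wrist",rest([0,-24,82],RO+[v[0]/1000,v[1]/1000,0],RY+v[2]),c))
```

```text
key in tool x,y,z,yaw,pitch [-2.66  0.71 70.55  0.97 -9.09] res [-0.5 -2.1  0.7  3.5  0.5  1.3 -0.7 -2.2 -0.4  1.5  0.5 -2.1]
rest d [0.74 2.4  0.71] [ 0.2  1.3  0.1 -1.4  0.3 -2.6  0.2  2.7]
upper end [179.9916706  279.83146746]
```

```bash
sed -i 's/^RO=.*/RO=np.array([.4797,.2724,0]);RY=83.5/' plan.py
cat >> plan.py <<'E'
def toolpose(v,back,up):
    """v: key grip in tool x,y,z mm,yaw,pitch deg; back mm up-slope of home, up mm along normal"""
    a=.70711;K=Rdown(RY,45);M=Ro.from_euler('zy',v[3:],degrees=True).as_matrix();R1=K@M.T
    G=rest([0,-41.6-back*a+up*a,109.6+back*a+up*a]);return G-R1@(np.array(v[:3])/1000),R1
E
python3 - <<'E'
from plan import *
v=[-2.66,.71,70.55,.97,-9.09]
a=toolpose(v,10,35);b=toolpose(v,10,2);d=toolpose(v,-2,1)
rows(*a);rows(*b,n=1,p0=a[0],R0=a[1]);rows(*d,n=1,p0=b[0],R0=b[1])
E
```

```text
[-0.0044, 0.0796, -0.015] before-turn axes [-7.9, -0.2, 26.0] after [-10.0, -0.5, 25.3]
[-0.0044, 0.0796, -0.015] before-turn axes [-10.0, -0.5, 25.3] after [-11.9, -0.7, 24.4]
total 2 turn [-0.009  0.159 -0.03 ] shift in start axes [-15.9  -0.4  52. ]
[0.0, 0.0, 0.0] before-turn axes [-5.2, 0.0, 32.6] after [-5.2, 0.0, 32.6]
total 1 turn [0. 0. 0.] shift in start axes [-5.2  0.  32.6]
[0.0, 0.0, 0.0] before-turn axes [11.7, 0.2, 2.9] after [11.7, 0.2, 2.9]
total 1 turn [0. 0. 0.] shift in start axes [11.7  0.2  2.9]
```

Emit:
step_arm:
  targets:
    - [[-0.004,0.08,-0.015],[-7.9,-0.2,26],25]
    - [[-0.004,0.08,-0.015],[-10,-0.5,25.3],25]
    - [[0,0,0],[0,0,0],25]

```text
time: 6.52
tool_pos: [0.4784, 0.2867, 0.195]
tcp_rot: [1.969, 1.784, -0.658]
wrist_force: [-1.3, -1.5, -1.9]
width: 0.351
grip_force: 61.4
```

Run:
```python
from plan import *
sc=read_camera("scene");
v=[-2.66,.71,70.55,.97,-9.09]
s=read_state();p=np.array(s["tool_pos"]);R=Ro.from_rotvec(s["tcp_rot"]).as_matrix();print(s["time"],p)
b=toolpose(v,10,2);rows(*b,n=1)
M=R@Ro.from_euler('zy',v[3:],degrees=True).as_matrix()
im=sc.copy()
def X(k): return p+(R@np.array(v[:3])+M@np.array(k))/1000
for k in ([122.5,0,0],[-27.5,0,0],[20,0,0]):
    q=proj("scene",X(k));cv2.circle(im,(int(round(q[1])),int(round(q[0]))),1,(255,0,255),-1)
for k in ([0,45,23],[0,-24,82],[0,-70,8],[0,70,8]):
    q=proj("scene",rest(k));cv2.circle(im,(int(round(q[1])),int(round(q[0]))),1,(255,255,0),-1)
save("s3",cv2.resize(im[110:220,250:380],None,fx=6,fy=5.4,interpolation=cv2.INTER_NEAREST))
```

```text
6.5667 [0.47952153 0.28865625 0.19616513]
[-0.0046, 0.0019, -0.0007] before-turn axes [-2.9, 1.6, 29.9] after [-2.9, 1.5, 29.9]
total 1 turn [-0.005  0.002 -0.001] shift in start axes [-2.9  1.6 29.9]
```

View pics/s3.png

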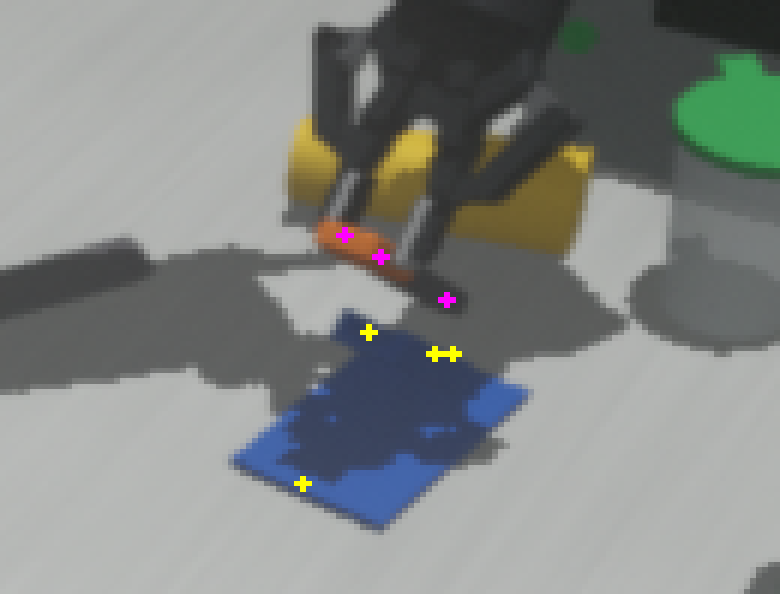

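The scene crop shows the key parallel to the channel and just above it; the projected key (magenta) and rest (yellow) points agree. I'll lower it.

Emit:
step_arm:
  targets:
    - [[-0.004,0.002,0],[-1.5,0.8,15],25]
    - [[0,0,0],[-1.4,0.8,13],25]
    - [[0,0,0],[0,0,0],25]
    - [[0,0,0],[0,0,0],25]

```text
time: 6.9
tool_pos: [0.4806, 0.2742, 0.1752]
tcp_rot: [1.966, 1.786, -0.646]
wrist_force: [0.3, 0.2, -1.0]
width: 0.354
grip_force: 61.4
```

Run:
```python
from plan import *
v=[-2.66,.71,70.55,.97,-9.09]
s=read_state();print(s["time"],s["tool_pos"],s["wrist_force"]);rows(*toolpose(v,10,0),n=1);rows(*toolpose(v,-2,0),n=1)
```

```text
6.9 [0.48061458 0.27417758 0.17519522] [ 0.32892546  0.21856052 -1.02770083]
[0.0026, -0.0015, 0.0013] before-turn axes [-3.9, -1.3, 6.5] after [-3.9, -1.3, 6.5]
total 1 turn [ 0.003 -0.002  0.001] shift in start axes [-3.9 -1.3  6.5]
[0.0026, -0.0015, 0.0013] before-turn axes [7.9, -1.1, 8.4] after [7.9, -1.1, 8.4]
total 1 turn [ 0.003 -0.002  0.001] shift in start axes [ 7.9 -1.1  8.4]
```

Emit:
step_arm:
  targets:
    - [[0,0,0],[-1.5,-1,5],25]
    - [[0,0,0],[0,0,0],25]
    - [[0,0,0],[2.5,0,1.6],25]
    - [[0,0,0],[0,0,0],25]

```text
time: 7.23
tool_pos: [0.4794, 0.2724, 0.1691]
tcp_rot: [1.965, 1.788, -0.643]
wrist_force: [-0.2, 0.1, -0.6]
width: 0.353
grip_force: 61.5
```

Emit:
step_arm:
  targets:
    - [[0,0,0],[3,0,0.6],25]
    - [[0,0,0],[3,0,0.6],25]
    - [[0,0,0],[0,0,0],25]

```text
time: 7.48
tool_pos: [0.4798, 0.2747, 0.1661]
tcp_rot: [1.961, 1.784, -0.649]
wrist_force: [-0.8, -5.6, 6.7]
width: 0.349
grip_force: 61.7
```

Run:
```python
from plan import *
v=[-2.66,.71,70.55,.97,-9.09]
s=read_state();print(s["time"],s["tool_pos"],s["wrist_force"]);rows(*toolpose(v,0,0),n=1)
```

```text
7.4833 [0.47982672 0.2746923  0.16609643] [-0.78217989 -5.64911215  6.69961369]
[0.004, 0.0038, 0.0017] before-turn axes [0.2, -0.4, 0.9] after [0.2, -0.4, 1.0]
total 1 turn [0.004 0.004 0.002] shift in start axes [ 0.2 -0.4  0.9]
```

The reaction points up-slope, so the tip is at the stop and the model puts the key at home. I'll let go and back away.

Emit:
step_arm:
  targets:
    - [[0,0,0],[0,0,0],36]
    - [[0,0,0],[0,0,0],45]
    - [[0,0,0],[0,0,0],55]
    - [[0,0,0],[0,0,-5],55]
    - [[0,0,0],[0,0,-20],55]

```text
time: 7.9
tool_pos: [0.4798, 0.289, 0.183]
tcp_rot: [1.964, 1.787, -0.652]
wrist_force: [-0.1, -0.1, -0.0]
width: 0.644
grip_force: 0.0
```

Emit:
step_arm:
  targets:
    - [[0,0,0],[0,0,-30],60]
    - [[0,0,0],[0,0,-35],60]
    - [[0,0,0],[0,0,0],60]

```text
time: 8.15
tool_pos: [0.488, 0.333, 0.2442]
tcp_rot: [1.967, 1.789, -0.628]
wrist_force: [1.2, 0.7, 1.7]
width: 0.699
grip_force: 0.0
```

Run:
```python
from plan import *
s=read_state();print(s["time"],s["tool_pos"],s["wrist_force"])
import pickle;p=np.array(s["tool_pos"]);R=Ro.from_rotvec(s["tcp_rot"]).as_matrix()
c=calibration("wrist");im=read_camera("wrist");save("w4",im);pickle.dump((c,p,R),open("cw4.pkl","wb"))
for q,Z in [("key_tip",[0,45,23]),("key_center",[0,-8,76]),("key_grip",[0,-41.6,109.6])]: print(q,proj("wrist",rest(Z),c),[(round(d["score"],2),np.round(d["at"])) for d in tip_of("wrist",q)[:3]])
```

```text
8.15 [0.48803729 0.33300478 0.24416524] [1.1773987  0.7008359  1.66396072]
key_tip [ 63.46791083 275.33619087] [(0.96, array([67., 68.])), (0.94, array([ 64., 276.])), (0.88, array([217., 143.]))]
key_center [157.82250235 273.88299209] [(0.83, array([233., 196.])), (0.71, array([140.,  67.])), (0.63, array([159., 277.]))]
key_grip [218.7755542  273.05110048] [(0.95, array([221., 273.])), (0.94, array([172.,  71.])), (0.79, array([238., 226.]))]
```

View pics/w4.png

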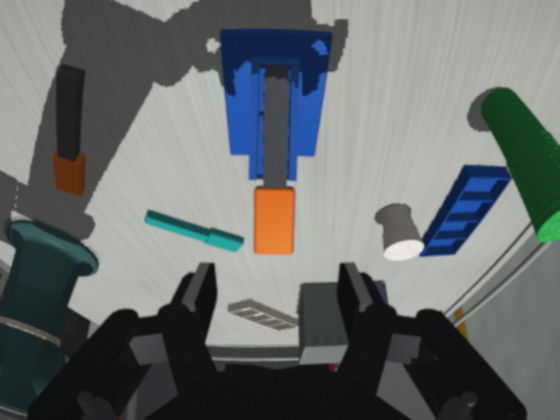

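The picture shows the key lying in the channel with its tip at (64, 276), as predicted for home. I'll swing over to the handle end for the axial re-grip.

Run:
```python
from plan import *
print(read_state()["tool_pos"])
m=np.array([.475,.235,.32]);e=rest([0,-78.4-57,146.4+57]);print(e)
rows(m,Rdown(RY,-5));rows(e,Rdown(RY,-45),p0=m,R0=Rdown(RY,-5))
```

```text
[0.48515343 0.32808404 0.23723813]
[0.46437228 0.13787037 0.2034    ]
[-0.001, 0.1187, 0.0031] before-turn axes [-20.7, -0.3, -2.1] after [-20.3, -0.3, -4.5]
[-0.001, 0.1187, 0.0031] before-turn axes [-20.3, -0.3, -4.5] after [-19.7, -0.2, -6.9]
[-0.001, 0.1187, 0.0031] before-turn axes [-19.7, -0.2, -6.9] after [-18.7, -0.1, -9.2]
[-0.001, 0.1187, 0.0031] before-turn axes [-18.7, -0.1, -9.2] after [-17.5, -0.1, -11.3]
[-0.001, 0.1187, 0.0031] before-turn axes [-17.5, -0.1, -11.3] after [-16.0, 0.0, -13.3]
[-0.001, 0.1187, 0.0031] before-turn axes [-16.0, 0.0, -13.3] after [-14.3, 0.1, -15.1]
total 6 turn [-0.006  0.712  0.019] shift in start axes [-124.3   -1.9  -12.3]
[0.0, 0.1164, 0.0] before-turn axes [-17.9, 0.1, 17.9] after [-19.9, 0.1, 15.7]
[0.0, 0.1164, 0.0] before-turn axes [-19.9, 0.1, 15.7] after [-21.6, 0.1, 13.3]
[0.0, 0.1164, 0.0] before-turn axes [-21.6, 0.1, 13.3] after [-23.0, 0.1, 10.7]
[0.0, 0.1164, 0.0] before-turn axes [-23.0, 0.1, 10.7] after [-24.1, 0.1, 8.0]
[0.0, 0.1164, 0.0] before-turn axes [-24.1, 0.1, 8.0] after [-24.8, 0.1, 5.1]
[0.0, 0.1164, 0.0] before-turn axes [-24.8, 0.1, 5.1] after [-25.3, 0.1, 2.2]
total 6 turn [ 0.     0.698 -0.   ] shift in start axes [-107.5    0.4  107.6]
```

Emit:
step_arm:
  targets:
    - [[0,0.118,0.003],[-20.7,-0.3,-2.1],60]
    - [[0,0.118,0.003],[-20.3,-0.3,-4.5],60]
    - [[0,0.118,0.003],[-19.7,-0.2,-6.9],60]
    - [[0,0.118,0.003],[-18.7,-0.1,-9.2],60]
    - [[0,0.118,0.003],[-17.5,-0.1,-11.3],60]

```text
time: 8.77
tool_pos: [0.4763, 0.2499, 0.3064]
tcp_rot: [2.33, 2.083, -0.041]
wrist_force: [-0.1, -0.5, -0.0]
width: 0.701
grip_force: 0.0
```

Emit:
step_arm:
  targets:
    - [[0,0.118,0.003],[-16,0,-13.3],60]
    - [[0,0.117,0],[-17.9,0.1,17.9],60]
    - [[0,0.117,0],[-19.9,0.1,15.7],60]
    - [[0,0.117,0],[-21.6,0.1,13.3],60]
    - [[0,0,0],[0,0,0],60]

```text
time: 9.18
tool_pos: [0.4647, 0.1808, 0.2546]
tcp_rot: [-2.106, -1.857, -0.447]
wrist_force: [-0.4, -1.2, -2.4]
width: 0.701
grip_force: 0.0
```

Run:
```python
from plan import *
s=read_state();print(s["time"],s["tool_pos"],np.round(s["q"],2))
rows(rest([0,-78.4-57,146.4+57]),Rdown(RY,-45))
```

```text
9.1833 [0.46472271 0.18079058 0.2546246 ] [ 0.09 -0.09  2.13  0.49  1.08 -0.02]
[-0.0032, 0.1172, -0.0056] before-turn axes [-20.1, 1.9, 9.5] after [-21.0, 1.8, 7.1]
[-0.0032, 0.1172, -0.0056] before-turn axes [-21.0, 1.8, 7.1] after [-21.7, 1.6, 4.6]
[-0.0032, 0.1172, -0.0056] before-turn axes [-21.7, 1.6, 4.6] after [-22.1, 1.5, 2.0]
total 3 turn [-0.01   0.352 -0.017] shift in start axes [-60.2   5.7  28.5]
```

Emit:
step_arm:
  targets:
    - [[-0.003,0.117,-0.005],[-20.1,1.9,9.5],60]
    - [[-0.003,0.117,-0.005],[-21,1.8,7.1],60]
    - [[-0.003,0.117,-0.005],[-21.7,1.6,4.6],60]
    - [[0,0,0],[0,0,0],60]
    - [[0,0,0],[0,0,0],60]

```text
time: 9.6
tool_pos: [0.4687, 0.1431, 0.2096]
tcp_rot: [-1.874, -1.677, -0.771]
wrist_force: [0.6, -0.6, 0.3]
width: 0.709
grip_force: 0.0
```

Run:
```python
from plan import *
s=read_state();p=np.array(s["tool_pos"]);R=Ro.from_rotvec(s["tcp_rot"]).as_matrix();print(s["time"],p,np.round(s["q"],2))
c=calibration("wrist");im=read_camera("wrist");save("w5",im)
for q,Z in [("key_tip",[0,45,23]),("key_center",[0,-8,76]),("key_grip",[0,-41.6,109.6])]: print(q,proj("wrist",rest(Z),c),[(round(d["score"],2),np.round(d["at"])) for d in tip_of("wrist",q)[:3]])
hsv=cv2.cvtColor(im,cv2.COLOR_RGB2HSV);m=(hsv[...,0]<16)&(hsv[...,1]>150)&(hsv[...,2]>80)
n,l,st,ce=cv2.connectedComponentsWithStats(m.astype(np.uint8))
for i in np.argsort(-st[1:,4])[:3]+1: print(st[i],ce[i])
rows(rest([0,-78.4,146.4]),Rdown(RY,-45))
```

```text
9.6 [0.46865146 0.14311288 0.20955115] [-0.16  0.02  2.23  0.88  1.14 -0.55]
key_tip [190.70438256 273.78530932] [(0.68, array([185., 273.])), (0.58, array([195., 114.]))]
key_center [215.38677535 272.88726024] [(0.98, array([261.,  68.])), (0.92, array([219., 276.]))]
key_grip [239.17291604 272.03486768] [(0.63, array([244., 270.])), (0.57, array([305.,  47.]))]
[ 248  221   49   54 2416] [272.38493377 248.60471854]
[  19  273   48   67 1677] [ 42.15980918 306.05963029]
[0.0009, 0.0018, 0.0049] before-turn axes [-4.2, -2.0, 27.4] after [-4.3, -2.0, 27.4]
[0.0009, 0.0018, 0.0049] before-turn axes [-4.3, -2.0, 27.4] after [-4.4, -1.9, 27.4]
[0.0009, 0.0018, 0.0049] before-turn axes [-4.4, -1.9, 27.4] after [-4.4, -1.9, 27.4]
total 3 turn [0.003 0.005 0.015] shift in start axes [-12.7  -6.1  82.2]
```

Emit:
step_arm:
  targets:
    - [[0,0,0.005],[-6.5,-3,27],58]
    - [[0,0,0.005],[-6.2,-3,27],58]
    - [[0,0,0.005],[0,0,12],55]
    - [[0,0,0],[0,0,0],55]
    - [[0,0,0],[0,0,0],55]

```text
time: 10.22
tool_pos: [0.4688, 0.1834, 0.1573]
tcp_rot: [-1.876, -1.672, -0.773]
wrist_force: [0.5, 0.6, 0.1]
width: 0.644
grip_force: 0.0
```

Run:
```python
from plan import *
s=read_state();print(s["time"],s["tool_pos"],s["wrist_force"])
rows(rest([0,-78.4,146.4]),Rdown(RY,-45),n=1)
```

```text
10.2167 [0.46878895 0.18338128 0.1572793 ] [0.47915    0.62825225 0.13715025]
[0.0009, 0.0041, -0.0011] before-turn axes [0.3, 0.7, 15.7] after [0.3, 0.8, 15.7]
total 1 turn [ 0.001  0.004 -0.001] shift in start axes [ 0.3  0.7 15.7]
```

Emit:
step_arm:
  targets:
    - [[0,0,0],[0.2,0.7,15.5],50]
    - [[0,0,0],[0,0,0],45]
    - [[0,0,0],[0,0,0],40]
    - [[0,0,0],[0,0,0],25]
    - [[0,0,0],[0,0,0],25]
  grip_force: 90

```text
time: 10.63
tool_pos: [0.4716, 0.1926, 0.1469]
tcp_rot: [-1.879, -1.67, -0.776]
wrist_force: [-1.0, -1.3, 3.0]
width: 0.361
grip_force: 88.6
```

Emit:
step_arm:
  targets:
    - [[0,0,0],[0,0,0],25]
    - [[0,0,0],[0,0,0],25]
    - [[0,0,0],[-10,0,0],25]
    - [[0,0,0],[0,0,0],25]

```text
time: 10.97
tool_pos: [0.4713, 0.188, 0.1428]
tcp_rot: [-1.871, -1.663, -0.782]
wrist_force: [-2.2, 8.0, 16.2]
width: 0.364
grip_force: 90.7
```

Run:
```python
from plan import *
s=read_state();p=np.array(s["tool_pos"]);print(s["time"],p,s["wrist_force"],s["width"])
R=Ro.from_rotvec(s["tcp_rot"]).as_matrix();print(R.T@(rest([0,-78.4,146.4])-p)*1000)
```

```text
10.9667 [0.47127581 0.18795459 0.14280001] [-2.24407456  7.95008871 16.15328332] 0.3637565943732921
[ 7.09272561 -1.2184148   2.06549251]
```

That shift went the wrong way, pressing the key into the channel. Tool +x is the lifting direction, so I'll reverse it.

Emit:
step_arm:
  targets:
    - [[0,0,0],[10,0,0],25]
    - [[0,0,0],[12,0,0],25]
    - [[0,0,0],[25,0,0],25]
    - [[0,0,0],[30,0,-10],25]
    - [[0,0,0],[0,0,0],25]

```text
time: 11.38
tool_pos: [0.4781, 0.235, 0.205]
tcp_rot: [-1.877, -1.673, -0.782]
wrist_force: [1.0, 0.7, 0.1]
width: 0.359
grip_force: 89.7
```

Run:
```python
from plan import *
import pickle
s=read_state();p=np.array(s["tool_pos"]);R=Ro.from_rotvec(s["tcp_rot"]).as_matrix();print(s["time"],p,s["width"],s["wrist_force"])
# slot look from top and scene again
read_camera("top");print("slot top",[(d["score"],d["at"]) for d in tip_of("top","slot")[:2]])
# target above slot
P=np.array([.60,-.19,.36]);rows(P,Rdown(-4))
```

```text
11.3833 [0.47806734 0.2349617  0.20501162] 0.3593257838018843 [1.04650459 0.65693804 0.06215156]
slot top [(0.82, [166.5, 346.8])]
[-0.0421, -0.0445, 0.1029] before-turn axes [-12.6, 12.3, -28.5] after [-12.5, 14.8, -27.3]
[-0.0421, -0.0445, 0.1029] before-turn axes [-12.5, 14.8, -27.3] after [-12.0, 17.2, -26.1]
[-0.0421, -0.0445, 0.1029] before-turn axes [-12.0, 17.2, -26.1] after [-11.3, 19.5, -24.8]
[-0.0421, -0.0445, 0.1029] before-turn axes [-11.3, 19.5, -24.8] after [-10.2, 21.6, -23.5]
[-0.0421, -0.0445, 0.1029] before-turn axes [-10.2, 21.6, -23.5] after [-8.9, 23.6, -22.1]
[-0.0421, -0.0445, 0.1029] before-turn axes [-8.9, 23.6, -22.1] after [-7.4, 25.3, -20.7]
[-0.0421, -0.0445, 0.1029] before-turn axes [-7.4, 25.3, -20.7] after [-5.6, 26.8, -19.3]
[-0.0421, -0.0445, 0.1029] before-turn axes [-5.6, 26.8, -19.3] after [-3.6, 28.1, -17.9]
[-0.0421, -0.0445, 0.1029] before-turn axes [-3.6, 28.1, -17.9] after [-1.4, 29.0, -16.6]
[-0.0421, -0.0445, 0.1029] before-turn axes [-1.4, 29.0, -16.6] after [0.9, 29.7, -15.4]
[-0.0421, -0.0445, 0.1029] before-turn axes [0.9, 29.7, -15.4] after [3.3, 30.1, -14.2]
[-0.0421, -0.0445, 0.1029] before-turn axes [3.3, 30.1, -14.2] after [5.8, 30.2, -13.1]
[-0.0421, -0.0445, 0.1029] before-turn axes [5.8, 30.2, -13.1] after [8.4, 30.1, -12.2]
[-0.0421, -0.0445, 0.1029] before-turn axes [8.4, 30.1, -12.2] after [10.9, 29.6, -11.4]
total 14 turn [-0.59  -0.623  1.441] shift in start axes [-177.   172.8 -398.4]
```

Emit:
step_arm:
  targets:
    - [[-0.042,-0.0445,0.103],[-12.6,12.3,-28.5],25]
    - [[-0.042,-0.0445,0.103],[-12.5,14.8,-27.3],25]
    - [[-0.042,-0.0445,0.103],[-12,17.2,-26],25]
    - [[-0.042,-0.0445,0.103],[-11.3,19.5,-24.8],25]
    - [[-0.042,-0.0445,0.103],[-10.2,21.6,-23.5],25]

```text
time: 11.9
tool_pos: [0.5187, 0.0798, 0.2548]
tcp_rot: [-2.482, -1.153, -0.547]
wrist_force: [1.2, 0.2, -1.1]
width: 0.365
grip_force: 89.7
```

Emit:
step_arm:
  targets:
    - [[-0.042,-0.0445,0.103],[-8.9,23.6,-22],25]
    - [[-0.042,-0.0445,0.103],[-7.4,25.3,-20.7],25]
    - [[-0.042,-0.0445,0.103],[-5.6,26.8,-19.3],25]
    - [[-0.042,-0.0445,0.103],[-3.6,28,-17.9],25]
    - [[-0.042,-0.0445,0.103],[-1.4,29,-16.6],25]

```text
time: 12.32
tool_pos: [0.5631, -0.0715, 0.3112]
tcp_rot: [-2.927, -0.495, -0.258]
wrist_force: [-0.5, 0.3, -1.9]
width: 0.364
grip_force: 89.7
```

Emit:
step_arm:
  targets:
    - [[-0.042,-0.0445,0.103],[0.9,29.7,-15.4],25]
    - [[-0.042,-0.0445,0.103],[3.3,30,-14.2],25]
    - [[-0.042,-0.0445,0.103],[5.8,30.2,-13],25]
    - [[-0.042,-0.0445,0.103],[8.4,30,-12.2],25]
    - [[0,0,0],[0,0,0],25]

```text
time: 12.73
tool_pos: [0.6012, -0.1952, 0.3575]
tcp_rot: [3.136, -0.122, -0.008]
wrist_force: [1.5, -0.2, -0.2]
width: 0.364
grip_force: 89.8
```

Run:
```python
from plan import *
import pickle
s=read_state();p=np.array(s["tool_pos"]);R=Ro.from_rotvec(s["tcp_rot"]).as_matrix();print(s["time"],p,np.round(R,3).tolist(),s["q"])
c=calibration("wrist");im=read_camera("wrist");save("w6",im);pickle.dump((c,p,R),open("cw6.pkl","wb"))
pr=lambda x,y,z:np.round(proj("wrist",p+R@np.array([x,y,z])/1000,c))
print("tip ideal",pr(0,0,174.5),"grip",pr(0,0,52))
for q in ["key_tip","key_center","key_grip","slot"]: print(q,[(round(d["score"],2),np.round(d["at"])) for d in tip_of("wrist",q)[:3]])
```

```text
12.7333 [ 0.60122306 -0.19524284  0.35752603] [[0.997, -0.078, -0.005], [-0.078, -0.997, -0.003], [-0.005, 0.003, -1.0]] [-0.35153419  0.15798824  1.63258075 -0.00438573  1.35518664  1.29819361]
tip ideal [209. 277.] grip [296. 277.]
key_tip [(0.63, array([334.,  38.])), (0.58, array([190., 279.]))]
key_center [(0.97, array([360.,  76.])), (0.88, array([242., 277.]))]
key_grip [(0.64, array([298., 275.])), (0.63, array([310., 152.]))]
slot [(0.67, array([174., 279.]))]
```

View pics/w6.png

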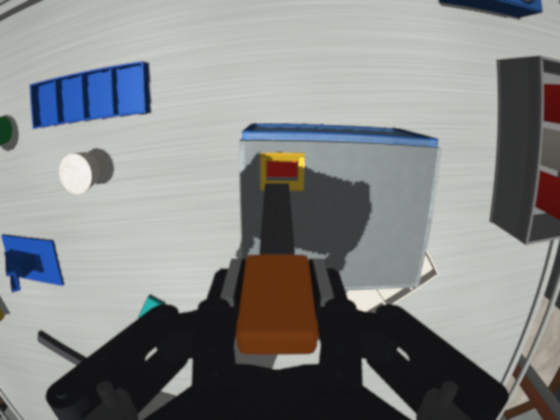

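The picture shows the key held pointing down, with its blade end at (184, 277). The yellow frame is at cols 260–305, rows 153–190, with the red pad inside it, and the blade leans slightly towards the frame. I'll fit the key, slot and cabinet poses.

Run:
```python
from plan import *
import pickle
from scipy.optimize import least_squares
c,p,R=pickle.load(open("cw6.pkl","rb"))
im=cv2.imread("pics/w6.png");hsv=cv2.cvtColor(im,cv2.COLOR_BGR2HSV)
# key frame here: x along tool z, y = tool y, thickness axis = tool x
kp=np.array([[7,-16,27.5],[7,16,27.5],[7,-16,-27.5],[7,16,-27.5],[-7,-16,-27.5],[-7,16,-27.5],[7,-9,118],[7,9,118]])
px=np.array([[257,246],[256,310],[331,237],[331,317],[353,237],[351,317],[184,265],[184,289]])
def f(v):
    M=R@Ro.from_euler('xy',[v[3],v[4]],degrees=True).as_matrix()
    return np.ravel([proj("wrist",p+(R@v[:3]+M@k)/1000,c)-q for k,q in zip(kp,px)])
r=least_squares(f,[0,0,52,0,0],loss="soft_l1");v=r.x;print("key",np.round(v,2),np.round(r.fun,1))
M=R@Ro.from_euler('xy',v[3:],degrees=True).as_matrix();tip=p+(R@v[:3]+M@[0,0,122.5])/1000;print("tip",tip,"in tool",R.T@(tip-p)*1000,proj("wrist",tip,c))
y=((hsv[...,0]>18)&(hsv[...,0]<34)&(hsv[...,1]>130)).astype(np.uint8);y[:140]=0;y[200:]=0;y[:,:250]=0;y[:,320:]=0
ys,xs=np.nonzero(y);W=np.array([atz("wrist",q,.136,c)[:2] for q in zip(ys,xs)])*1000
rr=cv2.minAreaRect(W.astype(np.float32));print("yellow px",xs.min(),xs.max(),ys.min(),ys.max(),"rect mm",rr)
red=(((hsv[...,0]<8)|(hsv[...,0]>172))&(hsv[...,1]>150)).astype(np.uint8);red[:140]=0;red[200:]=0;red[:,:250]=0;red[:,320:]=0
ys,xs=np.nonzero(red);print("red px",xs.min(),xs.max(),ys.min(),ys.max());
for z in (.136,.108): W=np.array([atz("wrist",q,z,c)[:2] for q in zip(ys,xs)])*1000;print(z,W.mean(0),cv2.minAreaRect(W.astype(np.float32)))
for q in [(143,241),(146,437),(289,418)]: print("cab corner",atz("wrist",q,.13,c)[:2])
```

```text
key [-5.07e+00  2.50e-01  5.78e+01  2.00e-02  8.95e+00] [-4.8  0.8 -3.7 -2.6  0.4 -0.4  0.4  0.9 -0.5  2.3  1.5 -1.9  0.5  0.3
  0.5 -0.4]
tip [ 0.61419278 -0.19700211  0.17864948] in tool [ 13.99083945   0.20683529 178.80811384] [190.36172905 276.96803395]
yellow px 260 304 153 190 rect mm ((619.7119750976562, -202.2008514404297), (40.16469955444336, 34.79848098754883), 85.67514038085938)
red px 267 296 162 176
0.136 [ 622.0322873  -201.79139038] ((622.2466430664062, -201.94900512695312), (26.627445220947266, 13.107953071594238), 85.64473724365234)
0.108 [ 616.16752884 -201.82829031] ((616.4024658203125, -202.0010986328125), (29.187795639038086, 14.368367195129395), 85.64486694335938)
cab corner [ 0.64849653 -0.16670076]
cab corner [ 0.63583134 -0.35871907]
cab corner [ 0.47144791 -0.35066523]
```

```bash
cat >> plan.py <<'E'
KV=np.array([-5.07,.25,57.8,0.02,8.95])
SL=np.array([.6197,-.2022]);SY=-4.2
def slotpose(z,v=KV,sl=SL):
    M=Ro.from_euler('xy',v[3:],degrees=True).as_matrix();R1=Rdown(SY)@M.T
    return np.r_[sl,z]-R1@(v[:3]+M@[0,0,122.5])/1000,R1
E
python3 - <<'E'
from plan import *
rows(*slotpose(.155))
E
```

```text
[-0.002, -0.074, 0.0014] before-turn axes [18.2, 5.5, 10.6] after [18.9, 5.4, 9.3]
[-0.002, -0.074, 0.0014] before-turn axes [18.9, 5.4, 9.3] after [19.6, 5.4, 7.9]
total 2 turn [-0.004 -0.148  0.003] shift in start axes [36.4 10.9 21.3]
```

Emit:
step_arm:
  targets:
    - [[-0.002,-0.074,0.0015],[18.2,5.5,10.6],25]
    - [[-0.002,-0.074,0.0015],[18.9,5.4,9.3],25]
    - [[0,0,0],[0,0,0],25]
    - [[0,0,0],[0,0,0],25]

```text
time: 13.32
tool_pos: [0.6345, -0.2027, 0.3314]
tcp_rot: [-3.123, 0.114, 0.25]
wrist_force: [0.6, 0.6, -1.1]
width: 0.362
grip_force: 89.8
```

Run:
```python
from plan import *
s=read_state();p=np.array(s["tool_pos"]);R=Ro.from_rotvec(s["tcp_rot"]).as_matrix();print(s["time"],p)
M=Ro.from_euler('xy',KV[3:],degrees=True).as_matrix();tip=p+R@(KV[:3]+M@[0,0,122.5])/1000;print("tip model",tip)
c=calibration("wrist");im=read_camera("wrist");save("w7",im);sc=read_camera("scene");save("s7",sc)
for cam,cc in (("wrist",c),("scene",None)):
    print(cam,"model tip px",proj(cam,tip,cc),"slot px",proj(cam,np.r_[SL,.136],cc))
    for q in ["key_tip","slot"]: print(q,[(round(d["score"],2),np.round(d["at"])) for d in tip_of(cam,q)[:3]])
a=cv2.resize(im[120:300,200:360],None,fx=2.5,fy=2.5,interpolation=2)
b=cv2.resize(sc[220:330,230:330],None,fx=4,fy=4,interpolation=2)
o=np.zeros((450,800,3),np.uint8);o[:450,:400]=a;o[:440,400:]=b;save("c7",o)
rows(*slotpose(.155),n=1)
```

```text
13.3167 [ 0.63453128 -0.20268885  0.33140198]
tip model [ 0.61994069 -0.20176583  0.15264394]
wrist model tip px [190.36781114 276.93159236] slot px [182.42112581 277.4678634 ]
key_tip [(0.95, array([319.,  41.])), (0.94, array([185., 274.]))]
slot [(0.66, array([182., 275.]))]
scene model tip px [292.86113964 277.29350444] slot px [297.9534296 277.0027943]
key_tip [(0.92, array([294., 279.])), (0.88, array([157., 273.])), (0.69, array([199., 226.]))]
slot [(0.87, array([300., 281.]))]
[0.0022, -0.0063, -0.0011] before-turn axes [0.1, -0.4, 4.4] after [0.1, -0.4, 4.4]
total 1 turn [ 0.002 -0.006 -0.001] shift in start axes [ 0.1 -0.4  4.4]
```

View pics/c7.png

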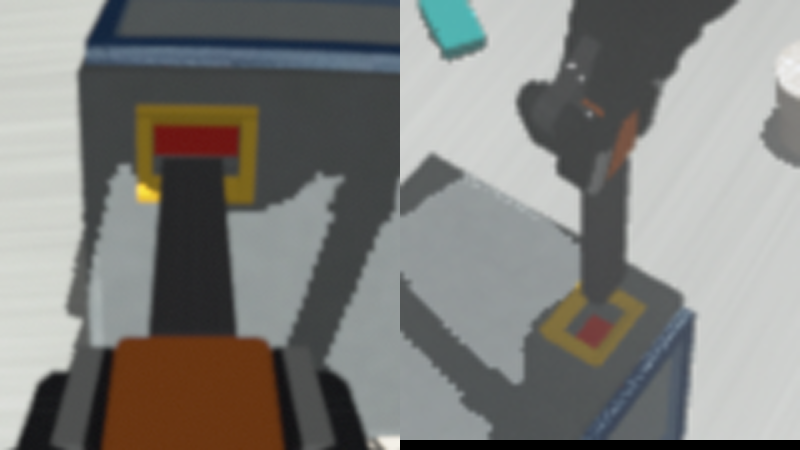

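The crop shows the blade nearly vertical over the slot. Seen from the scene camera, the tip is about 3 px too far towards world +x. I'll check that against the model.

Run:
```python
from plan import *
from scipy.optimize import least_squares
s=read_state();p=np.array(s["tool_pos"]);R=Ro.from_rotvec(s["tcp_rot"]).as_matrix();c=calibration("wrist")
im=cv2.imread("pics/s7.png");g=cv2.cvtColor(im,6)
for r in (280,284,288,291): print(r,g[r,268:294].tolist())
# frame in scene, yellow
h=cv2.cvtColor(im,cv2.COLOR_BGR2HSV);y=((h[...,0]>15)&(h[...,0]<34)&(h[...,1]>110));y[:280]=0;y[320:]=0;y[:,:255]=0;y[:,305:]=0
ys,xs=np.nonzero(y);W=np.array([atz("scene",q,.136)[:2] for q in zip(ys,xs)])*1000;print("scene frame rect",cv2.minAreaRect(W.astype(np.float32)))
t0=np.r_[SL,.152]
for d in ([.005,0,0],[0,.005,0],[0,0,.005]): print(d,proj("scene",t0+d)-proj("scene",t0))
def sil(v):
    M=Ro.from_euler('xy',v[3:],degrees=True).as_matrix()
    pts=[proj("wrist",p+R@(v[:3]+M@[7*np.cos(t),0,115.5+7*np.sin(t)])/1000,c)[0] for t in np.linspace(-1.5,3,60)]
    return min(pts)
print("model silhouette row",sil(KV),"obs ~182.8")
```

```text
280 [155, 153, 153, 153, 144, 109, 98, 80, 74, 75, 75, 75, 75, 75, 75, 75, 76, 81, 130, 195, 202, 204, 205, 205, 204, 204]
284 [151, 152, 153, 153, 153, 152, 144, 97, 76, 74, 74, 74, 75, 75, 74, 74, 76, 88, 140, 198, 204, 204, 204, 205, 206, 206]
288 [152, 151, 151, 151, 151, 150, 142, 95, 75, 73, 74, 73, 75, 74, 74, 75, 74, 76, 82, 90, 92, 94, 106, 135, 177, 195]
291 [152, 151, 152, 152, 151, 150, 141, 92, 73, 72, 72, 73, 73, 73, 73, 76, 83, 89, 89, 90, 91, 92, 91, 91, 91, 92]
scene frame rect ((622.1929321289062, -204.346435546875), (40.715396881103516, 33.472816467285156), 84.79981231689453)
[0.005, 0, 0] [1.07948956 2.2774174 ]
[0, 0.005, 0] [-1.89171734  1.27053451]
[0, 0, 0.005] [-1.52261804  0.02155323]
model silhouette row 185.01533592337972 obs ~182.8
```

Emit:
step_arm:
  targets:
    - [[0,0,0],[-3.5,-0.4,0.5],25]
    - [[0,0,0],[1.9,0,11.9],25]
    - [[0,0,0],[1.4,0,8.9],25]
    - [[0,0,0],[1,0,5.9],25]
    - [[0,0,0],[0,0,0],25]
  grip_force: 110

```text
time: 14.03
tool_pos: [0.6302, -0.2027, 0.3058]
tcp_rot: [-3.125, 0.116, 0.247]
wrist_force: [-1.3, -0.8, -2.1]
width: 0.353
grip_force: 108.7
```

```bash
cat > st.py <<'E'
from plan import *
s=read_state();p=np.array(s["tool_pos"]);R=Ro.from_rotvec(s["tcp_rot"]).as_matrix()
M=Ro.from_euler('xy',KV[3:],degrees=True).as_matrix();tip=p+R@(KV[:3]+M@[0,0,122.5])/1000
print(s["time"],"tip model",np.round(tip,4),"F",np.round(s["wrist_force"],1),"T",np.round(s["torque"],2),s["width"],"down in tool",R.T@[0,0,-1])
E
python3 st.py
```

```text
14.0333 tip model [ 0.616  -0.2019  0.127 ] F [-1.3 -0.8 -2.1] T [-0.01 -0.1   0.02] 0.3528195303516904 down in tool [ 1.56981047e-01 -7.70866283e-04  9.87601315e-01]
```

Emit:
step_arm:
  targets:
    - [[0,0,0],[0.8,0,4.9],25]
    - [[0,0,0],[0.8,0,4.9],25]
    - [[0,0,0],[0.8,0,4.9],25]
    - [[0,0,0],[0,0,0],25]

```text
time: 14.37
tool_pos: [0.6312, -0.2029, 0.2925]
tcp_rot: [-3.126, 0.116, 0.243]
wrist_force: [-0.2, -0.1, -1.7]
width: 0.357
grip_force: 108.7
```

```bash
python3 st.py
```

```text
14.3667 tip model [ 0.6174 -0.2024  0.1136] F [-0.2 -0.1 -1.7] T [ 0.01 -0.14  0.02] 0.3570132816802753 down in tool [ 0.15446924 -0.0014862   0.98799648]
```

Emit:
step_arm:
  targets:
    - [[0,0,0],[0.8,0,4.9],25]
    - [[0,0,0],[0.8,0,4.9],25]
    - [[0,0,0],[0.5,0,3],25]
    - [[0,0,0],[0,0,0],25]

```text
time: 14.7
tool_pos: [0.6316, -0.2031, 0.2807]
tcp_rot: [-3.126, 0.116, 0.24]
wrist_force: [-0.7, 0.7, 2.1]
width: 0.362
grip_force: 108.8
```

```bash
python3 st.py
```

```text
14.7 tip model [ 0.6181 -0.2026  0.1019] F [-0.7  0.7  2.1] T [0.04 0.22 0.02] 0.36177980758070916 down in tool [ 0.15284479 -0.00193434  0.98824831]
```

Emit:
step_arm:
  targets:
    - [[0,0,0],[0.7,0,4],25]
    - [[0,0,0],[0.6,0,4],25]
    - [[0,0,0],[0.5,0,3],25]
    - [[0,0,0],[0,0,0],25]
    - [[0,0,0],[0,0,0],25]

```text
time: 15.12
tool_pos: [0.6317, -0.203, 0.2709]
tcp_rot: [-3.127, 0.116, 0.24]
wrist_force: [-1.6, 0.4, 4.5]
width: 0.356
grip_force: 109.3
```

```bash
python3 st.py
```

```text
15.1167 tip model [ 0.6183 -0.2026  0.0921] F [-1.6  0.4  4.5] T [ 0.27  0.6  -0.04] 0.3558176624432047 down in tool [ 0.15232282 -0.00198544  0.9883288 ]
```

Emit:
step_arm:
  targets:
    - [[0,0,0],[0.5,0,3],25]
    - [[0,0,0],[0,0,0],25]
    - [[0,0,0],[0,0,0],25]
    - [[0,0,0],[0,0,0],25]
    - [[0,0,0],[0,0,0],25]

```text
time: 15.53
tool_pos: [0.6318, -0.2031, 0.2681]
tcp_rot: [-3.127, 0.116, 0.24]
wrist_force: [-3.3, 1.0, 6.1]
width: 0.357
grip_force: 109.5
```

Emit:
step_arm:
  targets:
    - [[0,0,0],[0,0,0],25]
    - [[0,0,0],[0,0,0],25]
    - [[0,0,0],[0,0,0],25]
    - [[0,0,0],[0,0,0],25]
    - [[0,0,0],[0,0,0],25]

```text
time: 15.95
tool_pos: [0.6318, -0.2031, 0.2681]
tcp_rot: [-3.127, 0.116, 0.24]
wrist_force: [-3.6, 1.7, 6.0]
width: 0.356
grip_force: 109.5
```

```bash
python3 st.py
python3 - <<'E'
from plan import *
a=read_camera("top");b=cv2.cvtColor(cv2.imread("pics/t0.png"),4)
save("t8",a)
d=np.abs(a.astype(int)-b).max(2)>40
n,l,st,ce=cv2.connectedComponentsWithStats(d.astype(np.uint8))
for i in np.argsort(-st[1:,4])[:10]+1: print(st[i],ce[i].round())
# door predicted: hinge corner and open door segment
H=atz("top",(146,0),.1)
hx=np.array([.6358,-.3587,.13]);e=hx+[.19,-.035,0];print("hinge px",proj("top",hx),"open end approx",proj("top",e))
q=proj("top",hx).astype(int);blue=(a[...,2].astype(int)-a[...,0]>25);print("blue px near", np.argwhere(blue[90:175,360:440]).min(0)+[90,360] if blue[90:175,360:440].any() else None, blue[90:175,360:440].sum(), (b[90:175,360:440,2].astype(int)-b[90:175,360:440,0]>25).sum())
E
```

```text
15.95 tip model [ 0.6183 -0.2026  0.0893] F [-3.6  1.7  6. ] T [ 0.33  0.82 -0.1 ] 0.3564421781469778 down in tool [ 0.15230271 -0.00203473  0.9883318 ]
[  205   182   176   238 15642] [310. 308.]
[    4   298   268   122 11900] [111. 384.]
[ 331   74   88  141 6942] [371. 148.]
[  57  290  153   84 4784] [137. 332.]
[275 339  33  26 500] [291. 351.]
[247 201  45  25 404] [271. 213.]
[246 340  30  25 271] [260. 353.]
[  0 343  23  40 154] [  7. 363.]
[  0 301  12  14 109] [  4. 308.]
[345 213  25   6  83] [357. 216.]
hinge px [164.972706   397.83275212] open end approx [107.12279113 407.67156463]
blue px near [ 90 360] 1045 468
```

Run:
```python
from plan import *
a=read_camera("top").astype(int);b=cv2.cvtColor(cv2.imread("pics/t0.png"),4).astype(int)
d=np.abs(a-b).max(2)>40;bl=(a[...,2]-a[...,0]>30)
for r in range(74,166,8): print(r,"diff",np.nonzero(d[r,325:425])[0][[0,-1]]+325 if d[r,325:425].any() else None,"blue",(np.nonzero(bl[r,325:425])[0]+325).tolist()[:40])
for th in (.8,1.2,1.45): 
    hx=np.array([.6358,-.3587]);y=np.radians(-94+180);u=np.array([np.cos(y-th),np.sin(y-th)]);print(th,[np.round(proj("top",np.r_[hx+.19*u,z])) for z in (.01,.12)])
```

```text
74 diff [369 372] blue []
82 diff [361 391] blue []
90 diff [358 418] blue []
98 diff [355 418] blue [420, 421, 422, 423, 424]
106 diff [361 415] blue []
114 diff [354 413] blue [415, 416, 417, 418, 419, 420, 421, 422, 423, 424]
122 diff [351 399] blue []
130 diff [350 406] blue []
138 diff [346 404] blue []
146 diff [337 402] blue []
154 diff [337 403] blue []
162 diff [336 401] blue []
0.8 [array([131., 351.]), array([120., 358.])]
1.2 [array([122., 370.]), array([110., 378.])]
1.45 [array([120., 383.]), array([108., 393.])]
```

```bash
cat >> plan.py <<'E'
KW=KV.copy();KW[0]=-2.5
def restpose2(back,up,v=KW):
    a=.70711;M=Ro.from_euler('xy',v[3:],degrees=True).as_matrix();R1=Rdown(RY,-45)@M.T
    G=rest([0,-41.6-back*a+up*a,109.6+back*a+up*a]);return G-R1@(np.array(v[:3])/1000),R1
E
python3 - <<'E'
from plan import *
s=read_state();p=np.array(s["tool_pos"]);R=Ro.from_rotvec(s["tcp_rot"]).as_matrix()
e=restpose2(14,60);print(e[0]);rows(*e,p0=p+[0,0,.085],R0=R)
E
```

```text
[0.47478309 0.23162812 0.21012882]
[0.0265, 0.0444, -0.1086] before-turn axes [-11.8, -30.2, 12.1] after [-9.0, -31.0, 12.4]
[0.0265, 0.0444, -0.1086] before-turn axes [-9.0, -31.0, 12.4] after [-6.2, -31.4, 12.9]
[0.0265, 0.0444, -0.1086] before-turn axes [-6.2, -31.4, 12.9] after [-3.3, -31.6, 13.5]
[0.0265, 0.0444, -0.1086] before-turn axes [-3.3, -31.6, 13.5] after [-0.5, -31.5, 14.3]
[0.0265, 0.0444, -0.1086] before-turn axes [-0.5, -31.5, 14.3] after [2.2, -31.0, 15.2]
[0.0265, 0.0444, -0.1086] before-turn axes [2.2, -31.0, 15.2] after [4.8, -30.2, 16.1]
[0.0265, 0.0444, -0.1086] before-turn axes [4.8, -30.2, 16.1] after [7.3, -29.1, 17.2]
[0.0265, 0.0444, -0.1086] before-turn axes [7.3, -29.1, 17.2] after [9.6, -27.7, 18.3]
[0.0265, 0.0444, -0.1086] before-turn axes [9.6, -27.7, 18.3] after [11.7, -26.0, 19.5]
[0.0265, 0.0444, -0.1086] before-turn axes [11.7, -26.0, 19.5] after [13.5, -24.1, 20.7]
[0.0265, 0.0444, -0.1086] before-turn axes [13.5, -24.1, 20.7] after [15.1, -22.0, 22.0]
[0.0265, 0.0444, -0.1086] before-turn axes [15.1, -22.0, 22.0] after [16.3, -19.7, 23.2]
[0.0265, 0.0444, -0.1086] before-turn axes [16.3, -19.7, 23.2] after [17.3, -17.2, 24.5]
[0.0265, 0.0444, -0.1086] before-turn axes [17.3, -17.2, 24.5] after [17.9, -14.7, 25.7]
total 14 turn [ 0.37   0.622 -1.52 ] shift in start axes [-164.9 -422.2  169.2]
```

Emit:
step_arm:
  targets:
    - [[0,0,0],[0,0,0],25]
    - [[0,0,0],[0,0,0],25]
    - [[0,0,0],[-2.3,0,-14.8],25]
    - [[0,0,0],[-3.8,0,-24.7],25]
    - [[0,0,0],[-6.9,0,-44.5],25]

```text
time: 16.47
tool_pos: [0.6304, -0.2024, 0.3445]
tcp_rot: [-3.123, 0.116, 0.252]
wrist_force: [0.8, -0.8, -1.4]
width: 0.357
grip_force: 108.9
```

Emit:
step_arm:
  targets:
    - [[0.0265,0.044,-0.1086],[-11.8,-30.2,12.1],25]
    - [[0.0265,0.044,-0.1086],[-9,-31,12.4],25]
    - [[0.0265,0.044,-0.1086],[-6.2,-31.4,12.9],25]
    - [[0.0265,0.044,-0.1086],[-3.3,-31.6,13.5],25]
    - [[0.0265,0.044,-0.1086],[-0.5,-31.5,14.3],25]

```text
time: 16.88
tool_pos: [0.5755, -0.0464, 0.2982]
tcp_rot: [-2.893, -0.682, -0.12]
wrist_force: [0.6, 0.4, -0.9]
width: 0.36
grip_force: 108.7
```

Emit:
step_arm:
  targets:
    - [[0.0265,0.044,-0.1086],[2.2,-31,15.2],25]
    - [[0.0265,0.044,-0.1086],[4.8,-30.2,16.1],25]
    - [[0,0,0],[0,0,0],25]

```text
time: 17.13
tool_pos: [0.5488, 0.0182, 0.2743]
tcp_rot: [-2.732, -0.964, -0.238]
wrist_force: [0.8, -0.0, -2.0]
width: 0.359
grip_force: 109.0
```

Run:
```python
from plan import *
a=read_camera("top").astype(int);b=cv2.cvtColor(cv2.imread("pics/t0.png"),4).astype(int)
d=np.abs(a-b).max(2)>25
n,l,st,ce=cv2.connectedComponentsWithStats(d[60:260,300:480].astype(np.uint8))
for i in np.argsort(-st[1:,4])[:5]+1: print(st[i]+[300,60,0,0,0],ce[i].round()+[300,60])
for r in range(90,170,8): 
    k=np.nonzero(d[r,325:430])[0]+325;print(r,k[[0,-1]] if len(k) else None)
s=read_state();print(s["time"],s["tool_pos"]);rows(*restpose2(14,60))
```

```text
[ 300  134   51   86 2200] [323. 168.]
[ 300  198   45   62 2053] [319. 233.]
[352 107  50  61 771] [389. 141.]
[312 235   4   2   7] [314. 235.]
[394 165   1   1   1] [394. 165.]
90 None
98 None
106 None
114 [390 398]
122 [386 399]
130 [384 399]
138 [386 400]
146 [325 400]
154 [325 401]
162 [325 401]
17.1833 [0.55070183 0.01623557 0.27564018]
[0.0255, 0.0449, -0.1085] before-turn axes [7.8, -28.7, 16.4] after [10.0, -27.3, 17.5]
[0.0255, 0.0449, -0.1085] before-turn axes [10.0, -27.3, 17.5] after [12.1, -25.6, 18.7]
[0.0255, 0.0449, -0.1085] before-turn axes [12.1, -25.6, 18.7] after [13.9, -23.7, 19.9]
[0.0255, 0.0449, -0.1085] before-turn axes [13.9, -23.7, 19.9] after [15.4, -21.6, 21.2]
[0.0255, 0.0449, -0.1085] before-turn axes [15.4, -21.6, 21.2] after [16.7, -19.3, 22.4]
[0.0255, 0.0449, -0.1085] before-turn axes [16.7, -19.3, 22.4] after [17.6, -16.8, 23.6]
[0.0255, 0.0449, -0.1085] before-turn axes [17.6, -16.8, 23.6] after [18.2, -14.3, 24.8]
total 7 turn [ 0.179  0.314 -0.76 ] shift in start axes [  54.3 -200.8  114.9]
```

The top view now differs from the first one at cols 384–400, rows 107–165. That matches the door standing open at about 1.45 rad. On to the rest.

Emit:
step_arm:
  targets:
    - [[0.0255,0.045,-0.1085],[7.8,-28.7,16.4],25]
    - [[0.0255,0.045,-0.1085],[10,-27.3,17.5],25]
    - [[0.0255,0.045,-0.1085],[12.1,-25.6,18.7],25]
    - [[0.0255,0.045,-0.1085],[13.9,-23.7,19.9],25]
    - [[0.0255,0.045,-0.1085],[15.4,-21.6,21.2],25]

```text
time: 17.6
tool_pos: [0.5005, 0.1689, 0.2312]
tcp_rot: [-2.225, -1.57, -0.551]
wrist_force: [-0.4, 0.8, -1.3]
width: 0.358
grip_force: 109.2
```

Emit:
step_arm:
  targets:
    - [[0.0255,0.045,-0.1085],[16.7,-19.3,22.4],25]
    - [[0.0255,0.045,-0.1085],[17.6,-16.8,23.6],25]
    - [[0,0,0],[0,0,0],25]
    - [[0,0,0],[0,0,0],25]

```text
time: 17.93
tool_pos: [0.4781, 0.2303, 0.2109]
tcp_rot: [-1.98, -1.765, -0.646]
wrist_force: [0.5, 0.7, -1.5]
width: 0.36
grip_force: 109.2
```

```bash
cat > fk.py <<'E'
from plan import *
s=read_state();p=np.array(s["tool_pos"]);R=Ro.from_rotvec(s["tcp_rot"]).as_matrix();print(s["time"],p,s["wrist_force"])
M=Ro.from_euler('xy',KW[3:],degrees=True).as_matrix();K=lambda x:p+R@(KW[:3]+M@[0,0,x])/1000
cw=calibration("wrist")
for cam,cc in (("wrist",cw),("scene",None)):
    save("z_"+cam,read_camera(cam))
    for q,x,z in (("key_tip",122.5,[0,45,23]),("key_center",47.5,[0,-8,76]),("key_grip",0,[0,-41.6,109.6])):
        print(cam,q,"model",np.round(proj(cam,K(x),cc),1),"home",np.round(proj(cam,rest(z),cc),1),[(round(d["score"],2),np.round(d["at"]).tolist()) for d in tip_of(cam,q)[:3]])
for b,u in ((14,60),(14,3),(0,0)): rows(*restpose2(b,u),n=1)
E
python3 fk.py
```

```text
17.9333 [0.4781187  0.23031328 0.21093327] [ 0.51799227  0.72670389 -1.49263294]
wrist key_tip model [187.7 277.4] home [240.7 272.6] [(0.96, [238.0, 98.0]), (0.71, [188.0, 276.0]), (0.67, [241.0, 268.0])]
wrist key_center model [239.2 277.6] home [296.4 272. ] [(0.94, [240.0, 282.0]), (0.67, [310.0, 60.0]), (0.21, [254.0, 530.0])]
wrist key_grip model [294.  277.9] home [347.2 271.4] [(0.92, [298.0, 277.0]), (0.58, [356.0, 41.0])]
scene key_tip model [156.7 329.6] home [175.3 321.5] [(0.96, [156.0, 273.0]), (0.59, [200.0, 227.0]), (0.55, [156.0, 331.0])]
scene key_center model [150.5 321.8] home [170.3 313.5] [(0.97, [166.0, 245.0]), (0.88, [214.0, 238.0]), (0.57, [148.0, 324.0])]
scene key_grip model [146.1 316.4] home [166.8 307.9] [(0.79, [172.0, 226.0]), (0.65, [145.0, 319.0]), (0.65, [222.0, 241.0])]
[0.0065, -0.0003, -0.0005] before-turn axes [0.3, -4.3, 2.5] after [0.3, -4.3, 2.5]
total 1 turn [ 0.006 -0.    -0.001] shift in start axes [ 0.3 -4.3  2.5]
[0.0065, -0.0003, -0.0005] before-turn axes [-56.0, -4.3, 11.3] after [-56.0, -4.3, 11.4]
total 1 turn [ 0.006 -0.    -0.001] shift in start axes [-56.   -4.3  11.3]
[0.0065, -0.0003, -0.0005] before-turn axes [-56.8, -4.4, 25.6] after [-56.7, -4.3, 25.7]
total 1 turn [ 0.006 -0.    -0.001] shift in start axes [-56.8  -4.4  25.6]
```

Emit:
step_arm:
  targets:
    - [[0.003,0,0],[-18,-2.2,4],25]
    - [[0.003,0,0],[-16,-2.1,3.5],25]
    - [[0,0,0],[-10,0,2],25]
    - [[0,0,0],[0,0,0],25]
    - [[0,0,0],[0,0,0],25]

```text
time: 18.75
tool_pos: [0.4705, 0.2004, 0.1776]
tcp_rot: [-1.978, -1.762, -0.642]
wrist_force: [0.2, -0.4, -0.9]
width: 0.362
grip_force: 109.2
```

```bash
python3 fk.py
```

```text
18.75 [0.47048476 0.20036048 0.17757442] [ 0.24610158 -0.42610707 -0.9045794 ]
wrist key_tip model [187.7 277.5] home [197.4 278.5] [(0.79, [199.0, 92.0]), (0.57, [185.0, 275.0]), (0.21, [255.0, 274.0])]
wrist key_center model [239.2 277.7] home [247.2 279. ] [(0.82, [244.0, 281.0]), (0.63, [283.0, 48.0])]
wrist key_grip model [294. 278.] home [297.6 279.4] [(0.59, [298.0, 278.0])]
scene key_tip model [169.9 322. ] home [175.3 321.5] [(0.77, [200.0, 229.0]), (0.66, [158.0, 274.0]), (0.57, [170.0, 323.0])]
scene key_center model [164.5 313.9] home [170.3 313.5] [(0.69, [162.0, 244.0]), (0.56, [214.0, 237.0]), (0.38, [163.0, 314.0])]
scene key_grip model [160.8 308.2] home [166.8 307.9] [(0.61, [224.0, 242.0]), (0.57, [174.0, 229.0]), (0.48, [161.0, 309.0])]
[-0.0008, -0.0005, 0.0006] before-turn axes [43.8, 0.7, -7.6] after [43.8, 0.7, -7.6]
total 1 turn [-0.001 -0.     0.001] shift in start axes [43.8  0.7 -7.6]
[-0.0008, -0.0005, 0.0006] before-turn axes [-12.5, 0.7, 1.2] after [-12.5, 0.7, 1.3]
total 1 turn [-0.001 -0.     0.001] shift in start axes [-12.5   0.7   1.2]
[-0.0008, -0.0005, 0.0006] before-turn axes [-13.3, 0.7, 15.5] after [-13.3, 0.7, 15.6]
total 1 turn [-0.001 -0.     0.001] shift in start axes [-13.3   0.7  15.5]
```

Emit:
step_arm:
  targets:
    - [[0,0,0],[-6,0.7,0.8],25]
    - [[0,0,0],[-5,0,0.8],25]
    - [[0,0,0],[0,0,0],25]
    - [[0,0,0],[0,0,0],25]

```text
time: 19.48
tool_pos: [0.4698, 0.1924, 0.1694]
tcp_rot: [-1.977, -1.763, -0.641]
wrist_force: [0.3, -0.0, -0.7]
width: 0.359
grip_force: 109.2
```

Emit:
step_arm:
  targets:
    - [[0,0,0],[-2,0,0.3],25]
    - [[0,0,0],[0,0,0],25]
    - [[0,0,0],[0,0,0],25]

```text
time: 19.73
tool_pos: [0.47, 0.1912, 0.1685]
tcp_rot: [-1.976, -1.764, -0.642]
wrist_force: [0.2, -0.6, -1.4]
width: 0.352
grip_force: 109.2
```

Emit:
step_arm:
  targets:
    - [[0,0,0],[0.6,0,5],25]
    - [[0,0,0],[0.3,0,4],25]
    - [[0,0,0],[0,0,0],25]

```text
time: 19.98
tool_pos: [0.4702, 0.1977, 0.1611]
tcp_rot: [-1.976, -1.764, -0.641]
wrist_force: [-0.2, 0.5, -0.7]
width: 0.355
grip_force: 109.2
```

Emit:
step_arm:
  targets:
    - [[0,0,0],[0.1,0,3],25]
    - [[0,0,0],[0,0,0],25]
    - [[0,0,0],[0,0,0],25]

```text
time: 20.23
tool_pos: [0.4707, 0.1993, 0.1592]
tcp_rot: [-1.976, -1.764, -0.642]
wrist_force: [0.4, 0.3, -0.5]
width: 0.36
grip_force: 109.2
```

```bash
python3 fk.py | egrep -v "scene"
```

```text
20.2333 [0.47074043 0.19928117 0.15923161] [ 0.37493085  0.26902034 -0.50182588]
wrist key_tip model [187.7 277.5] home [188.3 278.3] [(0.93, [193.0, 80.0]), (0.91, [188.0, 275.0]), (0.56, [243.0, 280.0])]
wrist key_center model [239.2 277.7] home [239.6 278.6] [(0.92, [280.0, 35.0]), (0.9, [242.0, 278.0]), (0.37, [57.0, 196.0])]
wrist key_grip model [294. 278.] home [294.1 279. ] [(0.92, [329.0, 14.0]), (0.83, [297.0, 274.0])]
[-0.001, -0.0003, -0.0002] before-turn axes [56.3, 0.1, -21.6] after [56.3, 0.1, -21.6]
total 1 turn [-0.001 -0.    -0.   ] shift in start axes [ 56.3   0.1 -21.6]
[-0.001, -0.0003, -0.0002] before-turn axes [-0.0, 0.1, -12.7] after [-0.0, 0.1, -12.7]
total 1 turn [-0.001 -0.    -0.   ] shift in start axes [ -0.    0.1 -12.7]
[-0.001, -0.0003, -0.0002] before-turn axes [-0.8, 0.1, 1.6] after [-0.8, 0.1, 1.6]
total 1 turn [-0.001 -0.    -0.   ] shift in start axes [-0.8  0.1  1.6]
```

Emit:
step_arm:
  targets:
    - [[0,0,0],[-0.6,0,2],25]
    - [[0,0,0],[0,0,0],25]
    - [[0,0,0],[0,0,0],25]

```text
time: 20.88
tool_pos: [0.4708, 0.1998, 0.1573]
tcp_rot: [-1.976, -1.764, -0.642]
wrist_force: [-0.6, 0.0, -1.0]
width: 0.364
grip_force: 109.2
```

Emit:
step_arm:
  targets:
    - [[0,0,0],[-1,0,1.5],25]
    - [[0,0,0],[0,0,0],25]
    - [[0,0,0],[0,0,0],25]

```text
time: 21.13
tool_pos: [0.4708, 0.1999, 0.1555]
tcp_rot: [-1.976, -1.764, -0.642]
wrist_force: [-0.2, -1.1, -1.0]
width: 0.359
grip_force: 109.2
```

Emit:
step_arm:
  targets:
    - [[0,0,0],[-1,0,1.5],25]
    - [[0,0,0],[0,0,0],25]
    - [[0,0,0],[0,0,0],25]

```text
time: 21.38
tool_pos: [0.4709, 0.1999, 0.1538]
tcp_rot: [-1.976, -1.764, -0.642]
wrist_force: [-0.3, 0.6, -2.2]
width: 0.363
grip_force: 109.2
```

Emit:
step_arm:
  targets:
    - [[0,0,0],[-1,0,1.5],25]
    - [[0,0,0],[0,0,0],25]
    - [[0,0,0],[0,0,0],25]

```text
time: 21.63
tool_pos: [0.4712, 0.1998, 0.1532]
tcp_rot: [-1.974, -1.765, -0.643]
wrist_force: [-3.4, -6.9, 7.3]
width: 0.359
grip_force: 111.0
```

```bash
python3 fk.py
```

```text
21.6333 [0.47124298 0.19983852 0.15322448] [-3.43086692 -6.8871302   7.29396375]
wrist key_tip model [187.7 277.4] home [186.5 277.7] [(0.94, [187.0, 276.0]), (0.81, [188.0, 77.0])]
wrist key_center model [239.2 277.7] home [238.6 277.9] [(0.76, [242.0, 279.0]), (0.69, [275.0, 33.0])]
wrist key_grip model [294.  277.9] home [294.9 278. ] [(0.85, [298.0, 276.0]), (0.67, [331.0, 9.0])]
scene key_tip model [176.3 321.5] home [175.3 321.5] [(0.64, [197.0, 227.0]), (0.62, [157.0, 274.0])]
scene key_center model [171.4 313.5] home [170.3 313.5] [(0.84, [218.0, 235.0]), (0.72, [335.0, 156.0]), (0.61, [163.0, 246.0])]
scene key_grip model [168.  307.9] home [166.8 307.9] [(0.58, [171.0, 229.0]), (0.58, [223.0, 241.0]), (0.36, [268.0, 372.0])]
[-0.0014, -0.0011, 0.0011] before-turn axes [59.4, -0.0, -27.1] after [59.4, -0.1, -27.2]
total 1 turn [-0.001 -0.001  0.001] shift in start axes [ 59.4  -0.  -27.1]
[-0.0014, -0.0011, 0.0011] before-turn axes [3.1, -0.1, -18.3] after [3.1, -0.1, -18.3]
total 1 turn [-0.001 -0.001  0.001] shift in start axes [  3.1  -0.1 -18.3]
[-0.0014, -0.0011, 0.0011] before-turn axes [2.3, -0.1, -4.0] after [2.3, -0.1, -4.0]
total 1 turn [-0.001 -0.001  0.001] shift in start axes [ 2.3 -0.1 -4. ]
```

The tip presses on the stop, reacting along the slope, and the pose is within about 4 mm of home. I'll release and withdraw along the key's axis.

Emit:
step_arm:
  targets:
    - [[0,0,0],[0,0,0],36]
    - [[0,0,0],[0,0,0],45]
    - [[0,0,0],[0,0,0],60]
    - [[0,0,0],[0,0,0],60]
    - [[0,0,0],[-1.5,0,-10],60]

```text
time: 22.45
tool_pos: [0.4691, 0.1934, 0.1582]
tcp_rot: [-1.975, -1.763, -0.639]
wrist_force: [-0.3, 0.3, 0.4]
width: 0.706
grip_force: 0.0
```

Emit:
step_arm:
  targets:
    - [[0,0,0],[-3,0,-20],60]
    - [[0,0,0],[-4,0,-30],60]
    - [[0,0,0],[-4,0,-35],60]
    - [[0,0,0],[0,0,-35],60]
    - [[0,0,0],[0,0,0],60]

```text
time: 22.87
tool_pos: [0.4644, 0.111, 0.2559]
tcp_rot: [-1.98, -1.768, -0.653]
wrist_force: [1.9, -0.3, -0.2]
width: 0.702
grip_force: 0.0
```

```bash
python3 fk.py | grep -v total
python3 - <<'E'
from plan import *
a=read_camera("top").astype(int);b=cv2.cvtColor(cv2.imread("pics/t0.png"),4).astype(int)
d=np.abs(a-b).max(2)>25
for r in range(106,150,8): print(r,np.nonzero(d[r,370:430])[0][[0,-1]]+370)
for q in ["key_tip","key_grip"]: print([(round(x["score"],2),np.round(x["at"]).tolist()) for x in tip_of("top",q)[:3]])
print(proj("top",rest([0,45,23])),proj("top",rest([0,-41.6,109.6])))
E
```

```text
22.8667 [0.46436942 0.111043   0.25594507] [ 1.91127695 -0.25521245 -0.1809477 ]
wrist key_tip model [187.7 277.4] home [147.9 272.2] [(0.97, [151.0, 124.0]), (0.89, [147.0, 270.0]), (0.49, [174.0, 274.0])]
wrist key_center model [239.2 277.7] home [170.3 271.8] [(0.95, [175.0, 272.0]), (0.75, [386.0, 170.0]), (0.58, [216.0, 88.0])]
wrist key_grip model [294.  277.9] home [190.6 271.5] [(0.79, [261.0, 66.0]), (0.72, [194.0, 272.0])]
scene key_tip model [164.5 309.2] home [175.3 321.5] [(0.69, [201.0, 226.0]), (0.61, [176.0, 324.0]), (0.61, [157.0, 275.0])]
scene key_center model [158.1 299.2] home [170.3 313.5] [(0.93, [216.0, 236.0]), (0.71, [164.0, 247.0]), (0.56, [170.0, 315.0])]
scene key_grip model [153.7 292.3] home [166.8 307.9] [(0.95, [173.0, 228.0]), (0.8, [225.0, 241.0]), (0.56, [168.0, 309.0])]
[-0.0042, -0.0004, -0.001] before-turn axes [72.8, 1.4, 100.4] after [72.8, 1.0, 100.4]
[-0.0042, -0.0004, -0.001] before-turn axes [16.5, 1.5, 109.3] after [16.5, 1.0, 109.3]
[-0.0042, -0.0004, -0.001] before-turn axes [15.7, 1.5, 123.5] after [15.7, 1.0, 123.5]Traceback (most recent call last):
  File "<stdin>", line 4, in <module>
IndexError: index 0 is out of bounds for axis 0 with size 0
```

Run:
```python
from plan import *
a=read_camera("top").astype(int);b=cv2.cvtColor(cv2.imread("pics/t0.png"),4).astype(int)
d=np.abs(a-b).max(2)>25
print([(r,(np.nonzero(d[r,370:430])[0]+370).tolist()[-3:]) for r in (114,130,146)])
print(finish_job())
```

```text
[(114, [396, 397, 398]), (130, [397, 398, 399]), (146, [398, 399, 400])]
the job is handed in; nothing more can be done
None
```

The job is handed in: the key is back in the sloped rest with its tip down at the stop and let go. The camera images show the door standing open at about its stop; I saw no verdict from the judge, and I did not separately check the hook's return or the cups and trays.

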